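# Lay out a bird wound-care set in order of use

### The arm

A 6-joint arm with a two-finger parallel gripper is mounted at the origin on the work surface. World frame = base frame: x ahead of the robot, y to its left, z up, the work surface at z = 0. Lengths are in m, angles in rad, forces in N, time in s.
With the tool pointing down it reaches from about 0.325 to 1 m from the base axis. Payload 5.1 kg.
Tool frame: the origin (TCP) lies at the very end of the fingers, on their centre line; the grasp point (between the pads) lies 19 mm behind it (r.tcp_to_grasp is the distance from the TCP to the grasp point, in m); x points along the fingers, z is the direction in which the jaws open and shut, and the axes are right-handed (so a half turn about x gives the same grasp; the last joint's range is limited). The gripper opens to 85 mm and grips with 20 to 120 N. Pads are 22 mm wide; open, the fingers measure 114 mm over their backs; the gripper's body (76 mm by 85 mm) begins 54 mm behind the grasp point. The pads swing forward as they close: fully open they stand 13 mm farther back than shut.
Start: joints at [1.178, 0.124, 1.65, -0, 1.367, -0.083], TCP at [0.198, 0.619, 0.231] pointing down, gripper open.
Joint ranges: [-2.61, 2.61], [-1.02, 2.33], [0.03, 2.71], [-1.35, 4.49], [0.32, 2.68], [-2.91, 2.91]. Speed limits (rad/s): [2.57, 2.57, 3.14, 3.14, 3.14, 3.14].

### API

Orientations are given as [roll, pitch, yaw] about the fixed x, y, z axes, in that order (R = Rz(yaw) Ry(pitch) Rx(roll)).
In Python, from workcell import r gives the robot as it stands.
- The arm moves only by the tool jog_arm, never from a script. Its argument "steps" is one flat list of numbers, 7 for each row, row after row: the shift along the world's x, y, z as a fraction of full scale, then the turn, a rotation vector about the world's x, y, z as a fraction of full scale, then the opening, from 0 (shut) to 1 (fully open). In form: [tx, ty, tz, wx, wy, wz, claw, tx, ty, tz, wx, wy, wz, claw, ...]. A call has 1 to 8 rows; each row is the pose to reach, as a shift and turn from the pose commanded when the call began; what a row does not reach only later rows make up. Full scale, the value 1, is 0.1 m for a shift and 120 degrees for a turn. A row lasts 1/12 s, in which the tool goes at most 41.7 mm and 7.16 degrees, less where a joint would pass 70% of its speed; a pose out of reach is approached as far as the arm can. A call with a number of a shift or a turn outside -1 to 1 is refused whole. A call with a gripper value outside its range is refused whole. The fingers move at their own pace and stop on an object; "newtons" is the grip in N (left out, the last holds). Time passes only in rows, so rows that repeat a pose let the fingers close. It gives the time, the measured TCP pose, the force and the opening at its end, in the units of the state.
- r.state(): the state, without advancing time (a new reading comes with each control period).
- r.read_camera(name): name is "scene" or "top" or "wrist"; returns the picture (420x560x3 uint8, red, green, blue); there is no depth.
- r.get_calibration(name): a dict with "fx", "fy", "cx", "cy" (pixels), "view" (4x4, takes a point from world to camera coordinates); the wrist camera has in their place "hand_eye" (4x4, takes a point from camera to tool coordinates, whose origin is the TCP and whose axes are the tool frame's). Camera axes: x right, y down, z forward; pixel columns grow to the right and rows downward; lengths in m; the calibration is good to about 2 mm. A picture is of the moment at which its call begins: read the wrist's pose just before it. get_calibration takes no time and is no camera call.
- r.job_done(): hands the job in, once; it reports no verdict.
Trained networks look in the newest picture that a camera, given by its name, has taken for a name from the list of things; names that differ only in an ending like _2 or _b are one class to them, and where a whole thing is asked for, a point or a joint stands for the part that bears it (a point fixed in the world has none). Each returns a list of dicts, best first, with "p" (0 to 1); they miss things now and then, are a little off and sometimes report something else, mostly with a low value. They report only what shows in the picture. A call takes as long as a camera call. They do not tell look-alikes from the thing itself.
- r.trace(camera, name): "region" (420x560 bool, what is visible of it) and "position" ([column, row] in pixels, amid what is visible of it).
- r.spot_point(camera, name): "position" ([column, row] in pixels: a listed point, or the origin of a listed thing).
The state is a dict: "t": time; "joint_positions": joint angles; "dq": joint speeds; "tau": joint torques, N m; "eef_pos": TCP position; "ee_rot": TCP orientation; "force": force on the tool from outside, world axes, zero at the start; "wrist_torque": the same for the moment, N m; "width": finger opening in m.
Only numpy, scipy, OpenCV 4.12 (cv2) and the standard library are available. Lean on these libraries where they do the work, as an engineer would, in place of code of your own. Each camera call takes 0.05 s, during which the arm holds its last target. There are 200 camera calls.

### The job

Lay out the wound-care set in order of use along the steel tray: the forceps in the lane at the red-clip end, the probe in the middle lane, the spatula in the lane at the other end, each centred on both blue strips, in line with its lane, its handle on the robot's side. Stand the white bowl on the table close beside the red-clip end of the tray, next to the forceps, and the amber jar close beside the other end, next to the spatula, both level with the tray's middle and about 3 cm clear of it. Set everything down gently, without dropping or tipping it, and leave the scissors where they lie.

Things in the scene. Friction and masses are not known exactly. Their poses are not given: they have to be found in the camera images.
- tray: Fixed steel tray, 240 (x) x 220 (y) mm, wall 16 high, 3 thick. Origin: underside centre, on the table (z 0); +x away from robot. Two blue comb strips along y at x -40 and +40 mm (12 wide, tops at z 10) with 8 mm tabs (tops z 19) at y -84, -28, 28, 84: three lanes along x, middles y -56, 0, 56. Instruments lie across both strips; fingers fit between strips. Lanes are close: open little to let go.
- clip_red: Red plastic clip, 36 x 20 mm, 20 mm high, fixed on the tray's rim at one of its two ends (y = +110 or -110 mm, x = +75 mm in the tray's frame). It marks the end where the order of use begins. A like clip in white sits on the opposite end.
- forceps_mid (a point): All-steel thumb forceps lying on their side: 158 mm long, 19 mm wide over the two arms at the middle, 9 mm high, 35 g. The point is the centre, half-way up (4.5 mm above what they lie on); x points to the tips (78 mm ahead), the closed handle end is 80 mm behind, z up. Grip across the arms at this point.
- probe_mid (a point): Wound probe: yellow square handle 9 x 9 mm, 112 mm long, and thin steel ball-ended tip; 158 mm overall, 30 g. The point is half-way up (4.5 mm above what it lies on), near the balance point; x points to the tip (93 mm ahead), the handle ends 65 mm behind and 47 mm ahead, z up. Grip across it here.
- spatula_mid (a point): Ointment spatula: black handle 13 mm wide, 9 mm high, 132 mm long, steel blade 21 mm wide, 2 mm thick; 184 mm overall, 45 g. The point is half-way up (4.5 mm above what it lies on), near the balance point; x points to the blade's end (96 mm ahead), the handle ends 88 mm behind and 44 mm ahead, z up. Grip across it here.
- bowl_mid (a point): White round lotion bowl, empty, nearly straight-sided, 58 mm in diameter, 40 mm high, wall 3 mm, 50 g. The point is its centre, half-way up (20 mm); z up. Grip it across the outside.
- jar_mid (a point): Closed amber ointment jar with black lid, 48 mm in diameter, 66 mm high, 140 g. The point is its centre, half-way up (33 mm); z up. Grip it across the outside.
- scissors_mid (a point): Bandage scissors, steel blades, purple finger rings, 160 mm long, 76 mm wide over the rings, 8 mm high; not part of this set. The point is their centre, 4.5 mm up; x points to the blade tips.
Not all that is in view belongs to the job. Of the things like the part that bears spatula_mid, leave any that is yellow; of the rest the smaller one is meant. Leave any yellow look-alike of the part that bears forceps_mid alone.

How it is judged:
By the outcome, as a careful person would: the job done as asked, in the order asked, and still so for the second after the job is handed in, with the robot touching nothing.
It also fails if it takes over 120 s, if anything falls off the work surface, if the arm or the gripper's body presses on something with over 40 N, if the wrist force passes 120 N, or if a joint passes its speed limit or range.

## Working session

There is one attempt and no reset: what is moved stays moved. The work goes in short steps, Python scripts to look and compute and a tool call to move; the robot and the scene stay as the last step left them, time stands still between calls to the robot, and variables do not carry over. Pictures are saved under pics/ and viewed, about 12 in all and at most 16, crops included, and the job is handed in when it is done.

Besides the shell and the picture viewer there is one more tool, called by a JSON object that holds its "op" and its "data". jog_arm: Moves the arm, as the interface text tells. Its arguments: {"type":"object","properties":{"steps":{"type":"array","items":{"type":"number"}},"newtons":{"type":"number"}},"required":["steps"]}

```bash
ls; mkdir -p pics; cat > h.py <<'E'
import numpy as np, cv2
from workcell import r
def snap(cam,fn=None,crop=None,scale=1):
    im=r.read_camera(cam)
    if fn:
        o=im[...,::-1]
        if crop: o=o[crop[1]:crop[3],crop[0]:crop[2]]
        if scale!=1:o=cv2.resize(o,None,fx=scale,fy=scale,interpolation=cv2.INTER_CUBIC)
        cv2.imwrite('pics/'+fn,o)
    return im
def cam_pose(cam,st=None):
    c=r.get_calibration(cam)
    if cam=='wrist':
        st=st or r.state()
        from scipy.spatial.transform import Rotation as R
        T=np.eye(4);T[:3,:3]=R.from_euler('xyz',st['ee_rot']).as_matrix();T[:3,3]=st['eef_pos']
        return c,T@np.array(c['hand_eye'])
    return c,np.linalg.inv(np.array(c['view']))
def px2w(cam,p,z,st=None):
    c,T=cam_pose(cam,st)
    d=T[:3,:3]@np.array([(p[0]-c['cx'])/c['fx'],(p[1]-c['cy'])/c['fy'],1])
    o=T[:3,3]; return o+d*(z-o[2])/d[2]
def w2px(cam,P,st=None):
    c,T=cam_pose(cam,st); q=np.linalg.inv(T)@np.append(P,1)
    return np.array([c['fx']*q[0]/q[2]+c['cx'],c['fy']*q[1]/q[2]+c['cy']])
def axis(region,cam,z,st=None):
    ys,xs=np.nonzero(region)
    W=np.array([px2w(cam,(a,b),z,st)[:2] for a,b in zip(xs[::3],ys[::3])])
    m=W.mean(0);u,s,v=np.linalg.svd(W-m,full_matrices=False)
    t=(W-m)@v[0];n=(W-m)@v[1]
    return m,v[0],(t.min(),t.max()),(n.min(),n.max())
E
cat > a.py <<'E'
from h import *
np.set_printoptions(precision=3,suppress=True)
st=r.state();print(st['eef_pos'],st['ee_rot'],st['width'],st['t'])
snap('top','top0.png');snap('scene','scene0.png')
Z=dict(tray=.0,clip_red=.02,forceps_mid=.0045,probe_mid=.0045,spatula_mid=.0045,bowl_mid=.02,jar_mid=.033,scissors_mid=.0045)
for n,z in Z.items():
    for d in r.spot_point('top',n): print(n,'spot',round(d['p'],2),np.round(d['position']),px2w('top',d['position'],z))
    for d in r.trace('top',n):
        if d['p']<.2: continue
        m,v,t,w=axis(d['region'],'top',z)
        print('   trace',round(d['p'],2),np.round(d['position']),m,'dir',np.degrees(np.arctan2(v[1],v[0])).round(1),np.round(t,3),np.round(w,3))
print(r.state()['t'])
E
python3 a.py
```

```text
pics
[0.198 0.618 0.23 ] [ 3.075  1.569 -1.947] 0.08535687058598194 0.0
tray spot 0.66 [323. 175.] [ 0.564 -0.021  0.   ]
tray spot 0.46 [172. 176.] [0.529 0.486 0.   ]
tray spot 0.35 [290. 155.] [0.629 0.093 0.   ]
   trace 0.67 [323. 177.] [ 0.561 -0.022] dir -174.8 [-0.127  0.122] [-0.113  0.114]
clip_red spot 0.56 [288. 151.] [0.636 0.1   0.02 ]
   trace 0.56 [289. 154.] [0.626 0.095] dir -168.4 [-0.012  0.012] [-0.006  0.006]
forceps_mid spot 0.49 [407. 184.] [ 0.55  -0.301  0.004]
forceps_mid spot 0.41 [395. 250.] [ 0.328 -0.267  0.004]
   trace 0.53 [450. 204.] [ 0.504 -0.44 ] dir 166.9 [-0.107  0.05 ] [-0.037  0.033]
   trace 0.42 [403. 192.] [ 0.512 -0.288] dir 167.1 [-0.099  0.042] [-0.008  0.008]
probe_mid spot 0.5 [234. 172.] [0.555 0.276 0.004]
   trace 0.64 [235. 182.] [0.536 0.277] dir -174.0 [-0.069  0.046] [-0.01  0.01]
spatula_mid spot 0.79 [129. 170.] [0.539 0.63  0.004]
spatula_mid spot 0.69 [227. 277.] [0.207 0.271 0.004]
spatula_mid spot 0.67 [210. 202.] [0.449 0.349 0.004]
   trace 0.72 [205. 194.] [0.475 0.359] dir -166.8 [-0.074  0.102] [-0.009  0.012]
   trace 0.56 [229. 271.] [0.219 0.262] dir 126.3 [-0.125  0.137] [-0.016  0.016]
   trace 0.47 [132. 175.] [0.523 0.616] dir -144.1 [-0.097  0.081] [-0.01   0.008]
bowl_mid spot 0.65 [176. 175.] [0.528 0.466 0.02 ]
bowl_mid spot 0.43 [450. 194.] [ 0.52  -0.441  0.02 ]
   trace 0.75 [173. 174.] [0.526 0.462] dir 56.7 [-0.033  0.033] [-0.031  0.03 ]
   trace 0.58 [290. 156.] [0.624 0.098] dir -171.7 [-0.018  0.017] [-0.006  0.007]
jar_mid spot 0.69 [428. 212.] [ 0.453 -0.364  0.033]
   trace 0.8 [428. 212.] [ 0.456 -0.358] dir 125.3 [-0.029  0.03 ] [-0.021  0.022]
scissors_mid spot 0.82 [451. 194.] [ 0.526 -0.449  0.004]
scissors_mid spot 0.22 [288. 156.] [0.622 0.099 0.004]
   trace 0.58 [448. 204.] [ 0.51  -0.443] dir 168.1 [-0.102  0.056] [-0.037  0.038]
0.9
```

```bash
python3 - <<'E'
import cv2
i=cv2.imread('pics/top0.png');cv2.imwrite('pics/top0c.png',cv2.resize(i[120:300,90:490],None,fx=2,fy=2,interpolation=cv2.INTER_CUBIC))
E
```

```text
(no output)
```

View pics/top0c.png

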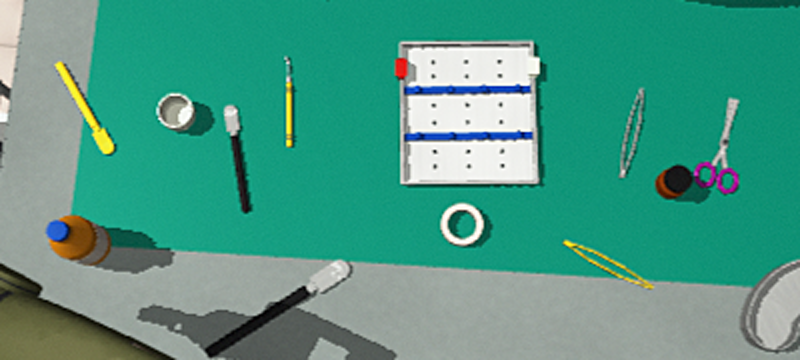

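View pics/scene0.png

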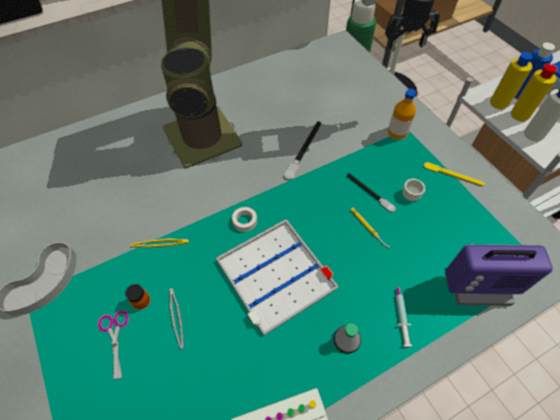

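Top crop: the tray is at crop (468,112), red clip on its left (world +y) end at (401,68), steel forceps at (632,132), probe at (289,100), small spatula at (238,158), bowl at (176,110), jar at (677,182). The yellow forceps, yellow spatula, larger spatula and tape ring are distractors.

```bash
cat > b.py <<'E'
from h import *
from scipy.spatial.transform import Rotation as R
np.set_printoptions(precision=3,suppress=True)
st=r.state();M=R.from_euler('xyz',st['ee_rot']).as_matrix();print(M)
print(r.get_calibration('wrist'))
im=r.read_camera('top')
d=r.trace('top','tray')[0]
reg=d['region']
hsv=cv2.cvtColor(im,cv2.COLOR_RGB2HSV)
b=(hsv[...,0]>105)&(hsv[...,0]<130)&(hsv[...,1]>120)&cv2.dilate(reg.astype(np.uint8),np.ones((5,5))).astype(bool)
n,l,s,c=cv2.connectedComponentsWithStats(b.astype(np.uint8))
for i in range(1,n):
    if s[i,4]>20:
        m,v,t,w=axis(l==i,'top',.012);print(s[i,4],m,np.degrees(np.arctan2(v[1],v[0])),t,w)
E
python3 b.py
```

```text
[[-0.    -0.952  0.305]
 [-0.     0.305  0.952]
 [-1.     0.    -0.   ]]
{'fx': 374.4078404741598, 'fy': 374.4078404741598, 'cx': 281.3156725971537, 'cy': 212.40894588640208, 'hand_eye': array([[ 0.001, -0.296,  0.955, -0.143],
       [ 0.   , -0.955, -0.296,  0.075],
       [ 1.   ,  0.   , -0.001, -0.001],
       [ 0.   ,  0.   ,  0.   ,  1.   ]])}
223 [ 0.598 -0.016] -85.5708833954413 (np.float64(-0.09789462035741062), np.float64(0.10314147660871979)) (np.float64(-0.007119355239387821), np.float64(0.006913065828742953))
220 [ 0.519 -0.027] -85.68012714628888 (np.float64(-0.10679562578453872), np.float64(0.1020420608019601)) (np.float64(-0.00651153266369856), np.float64(0.00571956819377909))
```

{"op": "jog_arm", "data": {"steps": [0.33,-0.25,0,0,0,0.05,1,0.66,-0.5,0,0,0,0.1,1,1,-0.75,0,0,0,0.148,1,1,-0.75,0,0,0,0.148,1]}}

```text
t: 1.33
eef_pos: [0.3029, 0.5406, 0.2314]
ee_rot: [-2.151, 1.568, -0.583]
force: [-0.7, 0.5, -1.1]
width: 0.0856
```

{"op": "jog_arm", "data": {"steps": [0.33,-0.25,0,0,0,0,1,0.66,-0.5,0,0,0,0,1,1,-0.75,0,0,0,0,1]}}

```text
t: 1.58
eef_pos: [0.3983, 0.4687, 0.2315]
ee_rot: [-0.415, 1.57, 1.157]
force: [0.3, 0.9, 0.4]
width: 0.0858
```

{"op": "jog_arm", "data": {"steps": [0.33,-0.25,0,0,0,0,1,0.66,-0.5,0,0,0,0,1,1,-0.75,0,0,0,0,1,1,-0.75,0,0,0,0,1,1,-0.75,0,0,0,0,1,1,-0.75,0,0,0,0,1]}}

```text
t: 2.08
eef_pos: [0.4974, 0.3946, 0.2312]
ee_rot: [1.178, 1.57, 2.748]
force: [-0.6, 0.9, -0.2]
width: 0.0855
```

```bash
cat > look.py <<'E'
import sys
from h import *
np.set_printoptions(precision=4,suppress=True)
Z=dict(tray=.0,clip_red=.02,forceps_mid=.0045,probe_mid=.0045,spatula_mid=.0045,bowl_mid=.02,jar_mid=.033,scissors_mid=.0045)
dz=float(sys.argv[3]) if len(sys.argv)>3 else 0
st=r.state();print(st['t'],st['eef_pos'],st['width'])
snap('wrist',sys.argv[1])
from scipy.spatial.transform import Rotation as R
J=R.from_euler('xyz',st['ee_rot']).as_matrix()[:,2];print('jaw',np.degrees(np.arctan2(J[1],J[0])).round(2))
for n in sys.argv[2].split(','):
    z=Z[n]+dz
    for d in r.spot_point('wrist',n): print(n,'spot',round(d['p'],2),np.round(d['position']),px2w('wrist',d['position'],z,st)[:2])
    for d in r.trace('wrist',n):
        if d['p']<.25: continue
        m,v,t,w=axis(d['region'],'wrist',z,st)
        if v[0]<0: v=-v;t=(-t[1],-t[0])
        e=[m+v*t[0],m+v*t[1]]
        # centerline near the middle
        print('  trace',round(d['p'],2),np.round(d['position']),'mean',m,'dir',np.degrees(np.arctan2(v[1],v[0])).round(1),'ends',e[0],e[1],'w',np.round(w,3),'L',round(t[1]-t[0],3))
E
python3 look.py w1.png probe_mid,spatula_mid,bowl_mid
```

```text
2.0833 [0.4974 0.3946 0.2312] 0.08548655274602199
jaw 89.96
probe_mid spot 0.82 [170. 218.] [0.5425 0.2774]
  trace 0.91 [169. 216.] mean [0.5483 0.275 ] dir 5.4 ends [0.4838 0.2689] [0.64   0.2837] w [-0.006  0.006] L 0.157
spatula_mid spot 0.81 [239. 134.] [0.4569 0.3518]
spatula_mid spot 0.69 [505. 211.] [0.5349 0.6241]
  trace 0.95 [493. 192.] mean [0.5207 0.6116] dir 35.6 ends [0.4548 0.5644] [0.6068 0.6732] w [-0.011  0.011] L 0.187
  trace 0.74 [240. 136.] mean [0.459  0.3528] dir 14.1 ends [0.3695 0.3304] [0.5489 0.3753] w [-0.011  0.011] L 0.185
bowl_mid spot 0.63 [343. 207.] [0.5256 0.4535]
  trace 0.96 [347. 209.] mean [0.5284 0.4599] dir 34.8 ends [0.5012 0.441 ] [0.5565 0.4795] w [-0.029  0.031] L 0.067
```

View pics/w1.png

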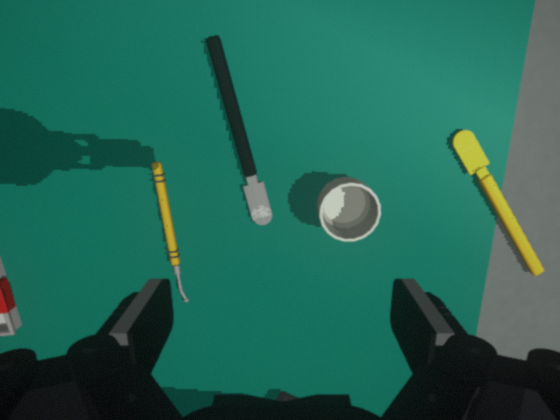

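{"op": "jog_arm", "data": {"steps": [0,-0.33,0,0,0,0,1,0,-0.66,0,0,0,0,1,0,-1,0,0,0,0,1]}}

```text
t: 2.68
eef_pos: [0.4971, 0.2941, 0.2312]
ee_rot: [3.106, 1.571, -1.603]
force: [0.8, -0.2, -0.3]
width: 0.0853
```

{"op": "jog_arm", "data": {"steps": [0,-0.33,0,0,0,0,1,0,-0.66,0,0,0,0,1,0,-1,0,0,0,0,1]}}

```text
t: 2.93
eef_pos: [0.4973, 0.1934, 0.2315]
ee_rot: [-1.262, 1.57, 0.311]
force: [-0.1, 1.1, 0.1]
width: 0.0851
```

{"op": "jog_arm", "data": {"steps": [0,-0.33,0,0,0,0,1,0,-0.66,0,0,0,0,1,0,-1,0,0,0,0,1]}}

```text
t: 3.18
eef_pos: [0.4974, 0.0934, 0.2316]
ee_rot: [-1.44, 1.57, 0.132]
force: [0.7, -1.0, -1.2]
width: 0.0856
```

{"op": "jog_arm", "data": {"steps": [0,-0.33,0,0,0,0,1,0,-0.66,0,0,0,0,1,0,-1,0,0,0,0,1,0,-1,0,0,0,0,1,0,-1,0,0,0,0,1]}}

```text
t: 3.6
eef_pos: [0.4977, -0.0066, 0.2315]
ee_rot: [-0.966, 1.57, 0.602]
force: [0.2, -0.0, -0.4]
width: 0.0854
```

```bash
cat > tray.py <<'E'
from h import *
import sys
np.set_printoptions(precision=4,suppress=True)
st=r.state();im=snap('wrist',sys.argv[1])
hsv=cv2.cvtColor(im,cv2.COLOR_RGB2HSV)
b=((hsv[...,0]>105)&(hsv[...,0]<130)&(hsv[...,1]>120)&(hsv[...,2]>60)).astype(np.uint8)
n,l,s,c=cv2.connectedComponentsWithStats(b)
for i in range(1,n):
    if s[i,4]>150:
        m,v,t,w=axis(l==i,'wrist',.012,st);v=v*np.sign(v[1])
        print(s[i],m,np.degrees(np.arctan2(v[1],v[0])),t,w)
for d in r.spot_point('wrist','tray'):print('tray',d['p'],d['position'],px2w('wrist',d['position'],0,st))
for d in r.trace('wrist','tray'):
    c=max(cv2.findContours(d['region'].astype(np.uint8),0,2)[0],key=cv2.contourArea)
    W=np.array([px2w('wrist',p[0],.016,st)[:2] for p in c],dtype=np.float32)
    print('trace',d['p'],cv2.minAreaRect(W))
E
python3 tray.py w2.png
```

```text
[344 185  24  14 270] [0.5125 0.0664] 98.88760077355163 (np.float64(-0.011766887117222373), np.float64(0.01106772235203553)) (np.float64(-0.005917098008194044), np.float64(0.006259181234681085))
[288 187  55  16 565] [0.5153 0.0251] 95.77425149434117 (np.float64(-0.027126401547091453), np.float64(0.02702149658561891)) (np.float64(-0.006196246720741771), np.float64(0.005930507193251087))
[231 191  54  16 536] [ 0.5197 -0.0331] 95.90251395931382 (np.float64(-0.027244766123745816), np.float64(0.026054877644323293)) (np.float64(-0.005908025184907118), np.float64(0.005918504471169991))
[159 195  69  16 721] [ 0.5243 -0.0979] 94.75231137236192 (np.float64(-0.03476706960951219), np.float64(0.033782355462830004)) (np.float64(-0.006521121239442109), np.float64(0.006241149646012958))
[346 258  23  14 225] [0.5919 0.0722] 106.18489037288639 (np.float64(-0.01163528206235197), np.float64(0.012022354117233451)) (np.float64(-0.00595688703764714), np.float64(0.007468568357186984))
[293 260  52  16 476] [0.5947 0.0307] 96.46766889395711 (np.float64(-0.026570509717233293), np.float64(0.027195753686227613)) (np.float64(-0.007368539901412285), np.float64(0.006441569235040475))
[ 172  264  120   19 1090] [ 0.6017 -0.0639] 94.29430433985976 (np.float64(-0.06565265033746585), np.float64(0.061542286258540205)) (np.float64(-0.008726856856372235), np.float64(0.006413723719111816))
tray 0.87 [265.6, 232.8] [ 0.561 -0.025  0.   ]
trace 0.87 ((0.5606467127799988, -0.02406630665063858), (0.248378723859787, 0.22679248452186584), 4.321192264556885)
```

View pics/w2.png

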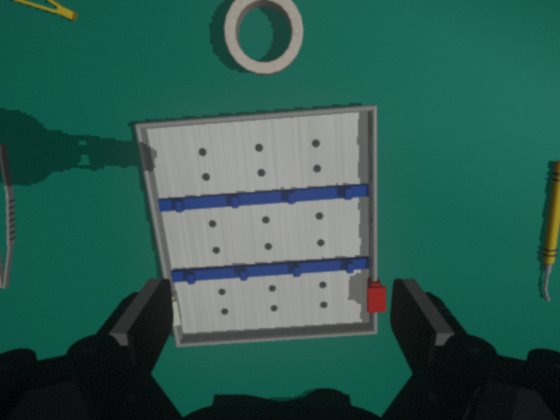

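{"op": "jog_arm", "data": {"steps": [0,-0.33,0,0,0,0,1,0,-0.66,0,0,0,0,1,0,-1,0,0,0,0,1]}}

```text
t: 4.0
eef_pos: [0.498, -0.1047, 0.2314]
ee_rot: [-1.288, 1.57, 0.288]
force: [0.1, -0.5, -0.4]
width: 0.0856
```

{"op": "jog_arm", "data": {"steps": [0,-0.33,0,0,0,0,1,0,-0.66,0,0,0,0,1,0,-1,0,0,0,0,1]}}

```text
t: 4.25
eef_pos: [0.4982, -0.2055, 0.2314]
ee_rot: [-1.192, 1.57, 0.382]
force: [-0.0, -0.1, -0.4]
width: 0.085
```

{"op": "jog_arm", "data": {"steps": [0,-0.33,0,0,0,0,1,0,-0.66,0,0,0,0,1,0,-1,0,0,0,0,1,0,-1,0,0,0,0,1,0,-1,0,0,0,0,1]}}

```text
t: 4.67
eef_pos: [0.4983, -0.3056, 0.2309]
ee_rot: [0.542, 1.57, 2.113]
force: [-1.0, 0.4, 0.4]
width: 0.0853
```

Tray seen from above: yaw about 4°, red clip at (376,297) on +y end; tabs at (178,206),(236,202),(290,197),(348,192) on the near strip and (190,276),(243,273),(296,268),(350,265) on the far one.

```bash
python3 look.py w3.png forceps_mid,jar_mid,scissors_mid; python3 - <<'E'
from h import *
from scipy.optimize import least_squares
st=dict(eef_pos=[.4977,-.0066,.2315],ee_rot=[-.966,1.57,.602])
P=[(178,206),(236,202),(290,197),(348,192),(190,276),(243,273),(296,268),(350,265)]
T=[(x,y) for x in(-.04,.04) for y in(-.084,-.028,.028,.084)]
W=np.array([px2w('wrist',p,.017,st)[:2] for p in P])
f=lambda q:(np.array([[q[0]+np.cos(q[2])*x-np.sin(q[2])*y,q[1]+np.sin(q[2])*x+np.cos(q[2])*y] for x,y in T])-W).ravel()
s=least_squares(f,[.56,-.02,.07]);print(s.x,np.degrees(s.x[2]),s.fun.reshape(-1,2)*1e3)
E
```

```text
4.6667 [ 0.4983 -0.3056  0.2309] 0.08533719306917543
jaw 89.99
forceps_mid spot 0.78 [291. 222.] [ 0.5477 -0.2965]
  trace 0.84 [300. 204.] mean [ 0.5301 -0.2949] dir -9.9 ends [ 0.4668 -0.2838] [ 0.6219 -0.3109] w [-0.01  0.01] L 0.157
  trace 0.72 [218. 137.] mean [ 0.4595 -0.363 ] dir -57.6 ends [ 0.4445 -0.3392] [ 0.4749 -0.3872] w [-0.024  0.023] L 0.057
scissors_mid spot 0.78 [143. 202.] [ 0.5258 -0.4486]
  trace 0.73 [142. 170.] mean [ 0.5078 -0.446 ] dir -11.6 ends [ 0.4548 -0.4351] [ 0.6133 -0.4678] w [-0.037  0.038] L 0.162
[ 0.55822277 -0.02361175  0.07818601] 4.479728247297792 [[-1.30246339  0.34760772]
 [-1.69724033 -1.62196807]
 [-1.08791724  0.74530609]
 [-0.52963239 -0.37627158]
 [ 1.56278161  0.42344857]
 [ 0.53725311  0.24529833]
 [ 1.79629401  0.38529326]
 [ 0.72092462 -0.14871431]]
```

View pics/w3.png

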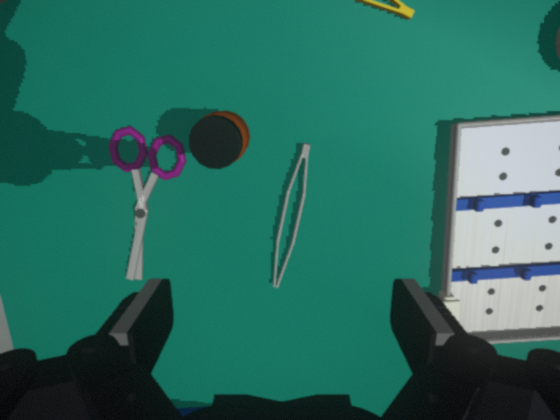

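Forceps: closed end (305,147) toward robot, tips (276,286); jar lid at (218,140). Descending to the forceps.

{"op": "jog_arm", "data": {"steps": [0.16,0.03,-0.33,0,0,-0.04,0.42,0.32,0.06,-0.66,0,0,-0.0825,0.42,0.475,0.08,-1,0,0,-0.0825,0.42,0.475,0.08,-1,0,0,-0.0825,0.42]}}

```text
t: 5.35
eef_pos: [0.5429, -0.2939, 0.1228]
ee_rot: [1.115, 1.558, 2.516]
force: [-1.5, 0.7, -1.4]
width: 0.0384
```

{"op": "jog_arm", "data": {"steps": [0,0,-0.25,0,0,0,0.42,0,0,-0.5,0,0,0,0.42,0,0,-0.75,0,0,0,0.42,0,0,-1,0,0,0,0.42,0,0,-1,0,0,0,0.42,0,0,-1,0,0,0,0.42]}}

```text
t: 5.85
eef_pos: [0.5445, -0.2971, 0.0313]
ee_rot: [1.212, 1.569, 2.61]
force: [-0.1, 0.4, 1.0]
width: 0.0357
```

{"op": "jog_arm", "data": {"steps": [0,0,-0.1,0,0,0,0.4,0,0,-0.18,0,0,0,0.4,0,0,-0.22,0,0,0,0.4,0,0,-0.25,0,0,0,0.4,0,0,-0.25,0,0,0,0.4]}}

```text
t: 6.27
eef_pos: [0.545, -0.2975, 0.0059]
ee_rot: [1.177, 1.57, 2.575]
force: [-0.8, 0.6, 0.2]
width: 0.0344
```

```bash
python3 look.py w4.png forceps_mid
```

```text
6.2667 [ 0.545  -0.2975  0.0059] 0.034375803136202206
jaw 80.11
  trace 0.58 [301. 243.] mean [ 0.5286 -0.2946] dir -11.4 ends [ 0.4664 -0.282 ] [ 0.6069 -0.3104] w [-0.01  0.01] L 0.143
```

View pics/w4.png

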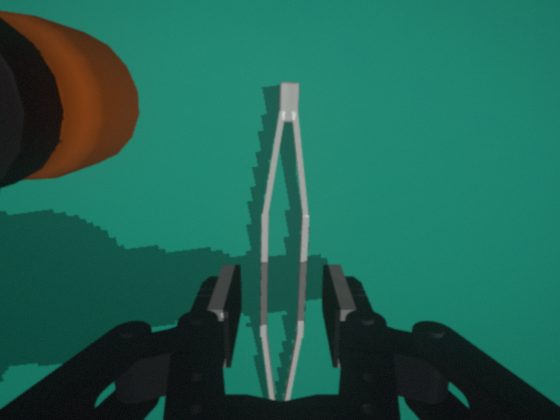

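Forceps sit centred between the pads. Lowering a little and closing.

{"op": "jog_arm", "data": {"steps": [0,0,-0.02,0,0,0,0.3,0,0,-0.025,0,0,0,0.15,0,0,-0.025,0,0,0,0.1,0,0,-0.025,0,0,0,0.1,0,0,-0.025,0,0,0,0.1,0,0,-0.025,0,0,0,0.1], "newtons": 30}}

```text
t: 6.92
eef_pos: [0.5457, -0.2979, 0.0044]
ee_rot: [-1.917, 1.57, -0.519]
force: [-0.5, -0.2, 4.2]
width: 0.0173
```

{"op": "jog_arm", "data": {"steps": [0,0,0.1,0,0,0,0.1,0,0,0.4,0,0,0,0.1,0,0,0.7,0,0,0,0.1,0,0,0.7,0,0,0,0.1,0,0,0.7,0,0,0,0.1]}}

```text
t: 7.33
eef_pos: [0.5466, -0.2986, 0.0767]
ee_rot: [-2.011, 1.566, -0.612]
force: [-0.9, 0.7, -0.8]
width: 0.0172
```

```bash
python3 look.py w5.png forceps_mid .07
```

```text
7.3333 [ 0.5466 -0.2986  0.0767] 0.017213377897539812
jaw 80.11
  trace 0.95 [298. 234.] mean [ 0.5286 -0.2963] dir -10.9 ends [ 0.4668 -0.2844] [ 0.6096 -0.3119] w [-0.01  0.01] L 0.145
```

View pics/w5.png

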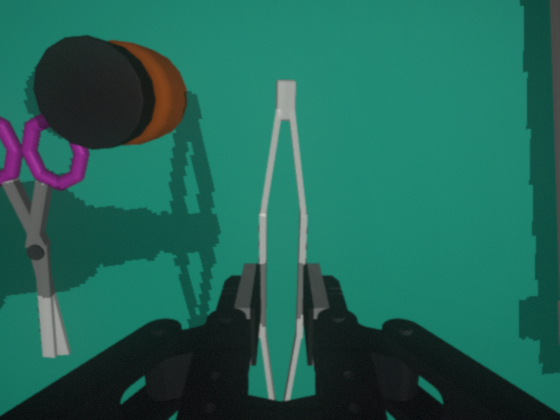

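{"op": "jog_arm", "data": {"steps": [0,0.33,0,0,0,0.05,0.1,0.05,0.66,0,0,0,0.1,0.1,0.095,1,0,0,0,0.123,0.1]}}

```text
t: 7.73
eef_pos: [0.5532, -0.1965, 0.0717]
ee_rot: [1.038, 1.567, 2.696]
force: [1.1, 0.2, -0.3]
width: 0.0173
```

{"op": "jog_arm", "data": {"steps": [0,0.33,0,0,0,0,0.1,0,0.66,0,0,0,0,0.1,0,1,0,0,0,0,0.1]}}

```text
t: 7.98
eef_pos: [0.5532, -0.0959, 0.0718]
ee_rot: [1.233, 1.567, 2.888]
force: [0.6, -0.4, -0.1]
width: 0.0173
```

{"op": "jog_arm", "data": {"steps": [0,0.33,0,0,0,0,0.1,0,0.66,0,0,0,0,0.1,0,1,0,0,0,0,0.1]}}

```text
t: 8.23
eef_pos: [0.5531, 0.0039, 0.0719]
ee_rot: [1.42, 1.567, 3.075]
force: [0.3, -0.0, -0.7]
width: 0.0175
```

{"op": "jog_arm", "data": {"steps": [0,0.2,0,0,0,0,0.1,0,0.31,0,0,0,0,0.1,0,0.31,0,0,0,0,0.1,0,0.31,0,0,0,0,0.1,0,0.31,0,0,0,0,0.1]}}

```text
t: 8.65
eef_pos: [0.5545, 0.0323, 0.0732]
ee_rot: [1.887, 1.57, -2.742]
force: [0.3, -0.0, -0.3]
width: 0.0172
```

```bash
python3 look.py w6.png forceps_mid .072; python3 tray.py w6.png | tail -2
```

```text
8.65 [0.5545 0.0323 0.0732] 0.017248935955613075
jaw 94.82
  trace 0.61 [302. 230.] mean [0.5338 0.0296] dir 4.0 ends [0.4735 0.0254] [0.6129 0.0351] w [-0.01  0.01] L 0.14
[301 154  34  22 518] [0.5137 0.0455] 92.39716421173559 (np.float64(-0.007652305980359264), np.float64(0.00925126670673743)) (np.float64(-0.006060710020211589), np.float64(0.005476510967393095))
[331 155  44  23 917] [0.5127 0.0664] 97.64615414042811 (np.float64(-0.01180130948038257), np.float64(0.011853892406689845)) (np.float64(-0.006225566834791938), np.float64(0.006205193978260821))Traceback (most recent call last):
  File "tray.py", line 10, in <module>
    m,v,t,w=axis(l==i,'wrist',.012,st);v=v*np.sign(v[1])
            ~~~~^^^^^^^^^^^^^^^^^^^^^^
  File "h.py", line 28, in axis
    W=np.array([px2w(cam,(a,b),z,st)[:2] for a,b in zip(xs[::3],ys[::3])])
                ~~~~^^^^^^^^^^^^^^^^
  File "h.py", line 20, in px2w
    c,T=cam_pose(cam,st)
        ~~~~~~~~^^^^^^^^
  File "h.py", line 12, in cam_pose
    c=r.get_calibration(cam)
ValueError: time passes only in moves, steps and waits
```

View pics/w6.png

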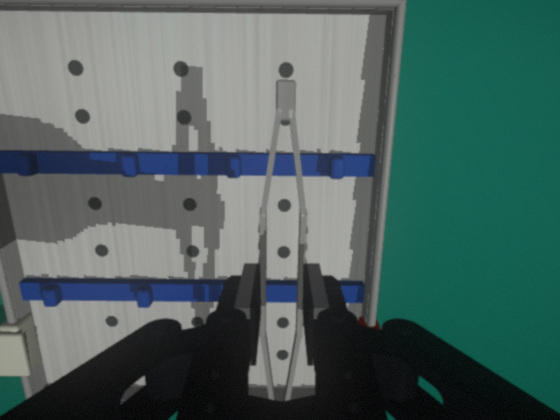

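{"op": "jog_arm", "data": {"steps": [0.015,0.01,-0.2,0,0,0,0.1,0.015,0.01,-0.4,0,0,0,0.1,0.015,0.01,-0.5,0,0,0,0.1,0.015,0.01,-0.54,0,0,0,0.1,0.015,0.01,-0.56,0,0,0,0.1,0.015,0.01,-0.575,0,0,0,0.1,0.015,0.01,-0.575,0,0,0,0.1,0.015,0.01,-0.575,0,0,0,0.1]}}

```text
t: 9.52
eef_pos: [0.557, 0.0343, 0.0173]
ee_rot: [-1.704, 1.569, -0.048]
force: [0.1, 0.2, -0.2]
width: 0.0172
```

{"op": "jog_arm", "data": {"steps": [-0.005,-0.005,-0.01,0,0,0,0.1,-0.005,-0.005,-0.015,0,0,0,0.1,-0.005,-0.005,-0.02,0,0,0,0.1,-0.005,-0.005,-0.02,0,0,0,0.1]}}

```text
t: 9.85
eef_pos: [0.5558, 0.0339, 0.0144]
ee_rot: [-1.698, 1.571, -0.042]
force: [0.1, -1.3, -0.6]
width: 0.0172
```

{"op": "jog_arm", "data": {"steps": [0,0,-0.008,0,0,0,0.1,0,0,-0.008,0,0,0,0.1,0,0,-0.008,0,0,0,0.1]}}

```text
t: 10.1
eef_pos: [0.5559, 0.0339, 0.0138]
ee_rot: [-1.603, 1.571, 0.053]
force: [-1.5, -0.4, 1.7]
width: 0.0171
```

{"op": "jog_arm", "data": {"steps": [0,0,0,0,0,0,0.24,0,0,0,0,0,0,0.28,0,0,0,0,0,0,0.32,0,0,0,0,0,0,0.32,0,0,0,0,0,0,0.32]}}

```text
t: 10.52
eef_pos: [0.5557, 0.0338, 0.0134]
ee_rot: [1.536, 1.571, -3.092]
force: [-0.3, 0.6, -0.6]
width: 0.0274
```

{"op": "jog_arm", "data": {"steps": [0,0,0.1,0,0,0,0.32,0,0,0.3,0,0,0,0.32,0,0,0.6,0,0,0,0.32,0,0,1,0,0,0,0.32]}}

```text
t: 10.85
eef_pos: [0.5534, 0.0339, 0.1122]
ee_rot: [1.448, 1.565, 3.104]
force: [1.0, 0.3, -0.3]
width: 0.0274
```

{"op": "jog_arm", "data": {"steps": [-0.2,-0.1,0.2,0,0,0,0.32,-0.4,-0.2,0.5,0,0,0,0.32,-0.4,-0.2,0.5,0,0,0,0.32,-0.4,-0.2,0.5,0,0,0,0.32,-0.4,-0.2,0.5,0,0,0,0.32]}}

```text
t: 11.27
eef_pos: [0.5157, 0.0139, 0.1638]
ee_rot: [-1.505, 1.57, 0.151]
force: [0.2, 0.2, 0.4]
width: 0.0275
```

```bash
sed -i 's/^def cam_pose/from functools import lru_cache\n@lru_cache(None)\ndef cal(n): return r.get_calibration(n)\ndef cam_pose/; s/c=r.get_calibration(cam)/c=cal(cam)/' h.py
python3 look.py w7.png forceps_mid .01; python3 tray.py w7b.png
```

```text
11.2667 [0.5157 0.0139 0.1638] 0.02751826242291449
jaw 94.86
forceps_mid spot 0.65 [302. 241.] [0.5545 0.0333]
  trace 0.63 [311. 222.] mean [0.5393 0.0319] dir 4.5 ends [0.4757 0.0269] [0.629  0.0389] w [-0.009  0.01 ] L 0.154
[ 102  187   87   17 1212] [ 0.5242 -0.0973] 94.68552518470246 (np.float64(-0.03403485322070139), np.float64(0.03457748532727005)) (np.float64(-0.007192707062892788), np.float64(0.006165340636522974))
[191 189  69  16 878] [ 0.5196 -0.0325] 95.8769317009234 (np.float64(-0.027076445212707835), np.float64(0.027504055027407413)) (np.float64(-0.006625773655027154), np.float64(0.005821812333062311))
[262 189  30  16 355] [0.5169 0.0086] 100.76558588754764 (np.float64(-0.01136056260451814), np.float64(0.01194288768331416)) (np.float64(-0.0057740356006556505), np.float64(0.006645170605886189))
[313 190  50  16 657] [0.5127 0.0583] 94.20078149500202 (np.float64(-0.020318502411614654), np.float64(0.0195344133182706)) (np.float64(-0.007008173058174264), np.float64(0.0057537084831723855))
[ 114  276  100   18 1166] [ 0.6033 -0.0841] 93.80534369192279 (np.float64(-0.04134358333122816), np.float64(0.04468633191059483)) (np.float64(-0.009431423224582566), np.float64(0.00667333475984919))
[249 278  41  17 482] [0.5968 0.0084] 94.79107151024748 (np.float64(-0.016954040783401795), np.float64(0.017895194824888886)) (np.float64(-0.008587723603848274), np.float64(0.006890200258997214))
tray 0.8 [235.5, 236.9] [ 0.5591 -0.0235  0.    ]
trace 0.83 ((0.5602144598960876, -0.024183377623558044), (0.24763105809688568, 0.22719624638557434), 4.058364391326904)
```

View pics/w7.png

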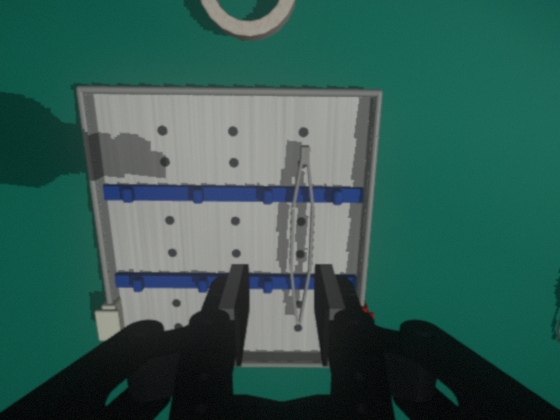

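Forceps lie in the red-end lane, handle (305,150) toward the robot, centred at col 302 between tabs at 267/337. Now the probe.

{"op": "jog_arm", "data": {"steps": [0.1,0.33,0,0,0,0,0.4,0.2,0.66,0,0,0,0,0.4,0.32,1,0,0,0,0,0.4]}}

```text
t: 11.82
eef_pos: [0.5478, 0.1146, 0.1628]
ee_rot: [1.697, 1.57, -2.932]
force: [0.6, -0.2, 0.2]
width: 0.0343
```

{"op": "jog_arm", "data": {"steps": [0,0.33,0,0,0,0,0.4,0,0.66,0,0,0,0,0.4,0,1,0,0,0,0,0.4]}}

```text
t: 12.07
eef_pos: [0.5476, 0.2155, 0.1626]
ee_rot: [1.817, 1.569, -2.811]
force: [0.5, 0.1, -0.1]
width: 0.0342
```

{"op": "jog_arm", "data": {"steps": [0,0.3,-0.3,0,0,0,0.4,0,0.61,-0.6,0,0,0,0.4,0,0.61,-0.85,0,0,0,0.4,0,0.61,-1,0,0,0,0.4,0,0.61,-1,0,0,0,0.4,0,0.61,-1,0,0,0,0.4]}}

```text
t: 12.57
eef_pos: [0.5468, 0.2747, 0.0619]
ee_rot: [1.863, 1.567, -2.764]
force: [0.5, 0.2, 0.7]
width: 0.0341
```

```bash
python3 look.py w8.png probe_mid
```

```text
12.5667 [0.5468 0.2747 0.0619] 0.0341409187095786
jaw 94.89
probe_mid spot 0.63 [284. 232.] [0.5449 0.2746]
  trace 0.6 [283. 221.] mean [0.5451 0.2747] dir 5.6 ends [0.4837 0.2688] [0.6409 0.2841] w [-0.005  0.005] L 0.158
```

{"op": "jog_arm", "data": {"steps": [0.012,0.005,-0.2,0,0,0.005,0.4,0.012,0.005,-0.4,0,0,0.005,0.4,0.012,0.005,-0.5,0,0,0.005,0.4,0.012,0.005,-0.57,0,0,0.005,0.4,0.012,0.005,-0.57,0,0,0.005,0.4,0.012,0.005,-0.57,0,0,0.005,0.4]}}

```text
t: 13.22
eef_pos: [0.5495, 0.2754, 0.0072]
ee_rot: [-1.29, 1.57, 0.376]
force: [-0.1, 0.9, 0.1]
width: 0.0341
```

{"op": "jog_arm", "data": {"steps": [0,0,0,0,0,0,0.2,0,0,0,0,0,0,0.05,0,0,0,0,0,0,0,0,0,0,0,0,0,0,0,0,0,0,0,0,0,0,0,0,0,0,0,0,0,0,0,0,0,0,0], "newtons": 30}}

```text
t: 13.8
eef_pos: [0.5499, 0.2758, 0.0078]
ee_rot: [-1.258, 1.569, 0.409]
force: [-1.0, 0.1, 6.4]
width: 0.0067
```

{"op": "jog_arm", "data": {"steps": [0,0,0.1,0,0,0,0,0,0,0.4,0,0,0,0,0,0,0.7,0,0,0,0,0,0,0.7,0,0,0,0,0,0,0.7,0,0,0,0]}}

```text
t: 14.22
eef_pos: [0.5504, 0.2759, 0.0793]
ee_rot: [-1.3, 1.566, 0.366]
force: [-0.3, -0.5, -0.7]
width: 0.0069
```

```bash
python3 look.py w9.png probe_mid .07
```

```text
14.2167 [0.5504 0.2759 0.0793] 0.006871541862395644
jaw 95.47
probe_mid spot 0.93 [279. 270.] [0.5473 0.2731]
  trace 0.56 [283. 234.] mean [0.5375 0.2733] dir 5.4 ends [0.4841 0.2682] [0.6167 0.2808] w [-0.005  0.005] L 0.133
```

{"op": "jog_arm", "data": {"steps": [0.03,-0.33,0,0,0,-0.009,0,0.06,-0.66,0,0,0,-0.009,0,0.1,-1,0,0,0,-0.009,0]}}

```text
t: 14.62
eef_pos: [0.5573, 0.1745, 0.0744]
ee_rot: [1.718, 1.567, -2.916]
force: [1.4, -0.4, 0.2]
width: 0.0069
```

{"op": "jog_arm", "data": {"steps": [0,-0.33,0,0,0,0,0,0,-0.66,0,0,0,0,0,0,-1,0,0,0,0,0]}}

```text
t: 14.87
eef_pos: [0.5573, 0.0739, 0.0746]
ee_rot: [1.531, 1.567, -3.104]
force: [0.7, 0.5, -0.5]
width: 0.0064
```

{"op": "jog_arm", "data": {"steps": [0,-0.33,0,0,0,0,0,0,-0.66,0,0,0,0,0,0,-0.98,0,0,0,0,0,0,-0.98,0,0,0,0,0,0,-0.98,-0.1,0,0,0,0,0,-0.98,-0.2,0,0,0,0,0,-0.98,-0.2,0,0,0,0,0,-0.98,-0.2,0,0,0,0]}}

```text
t: 15.53
eef_pos: [0.5573, -0.0213, 0.0542]
ee_rot: [1.324, 1.566, 2.973]
force: [0.3, -0.0, -0.9]
width: 0.0068
```

```bash
python3 look.py w10.png probe_mid .048;
```

```text
15.5333 [ 0.5573 -0.0213  0.0542] 0.006769655401978699
jaw 94.48
probe_mid spot 0.87 [279. 271.] [ 0.5531 -0.0241]
probe_mid spot 0.61 [389. 248.] [0.5387 0.0207]
  trace 0.79 [282. 234.] mean [ 0.5431 -0.0237] dir 4.6 ends [ 0.4911 -0.0278] [ 0.6202 -0.0175] w [-0.005  0.005] L 0.13
```

View pics/w10.png

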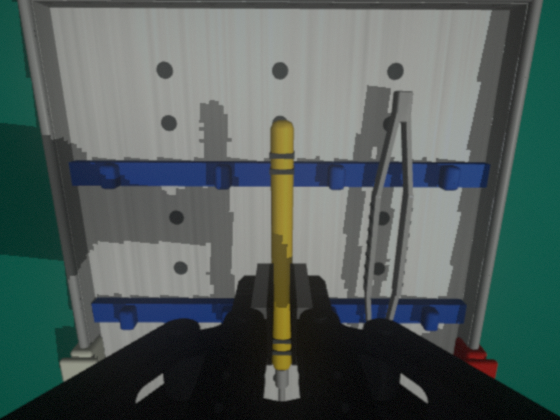

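{"op": "jog_arm", "data": {"steps": [0.02,-0.01,-0.1,0,0,0,0,0.03,-0.01,-0.2,0,0,0,0,0.03,-0.01,-0.28,0,0,0,0,0.03,-0.01,-0.32,0,0,0,0,0.03,-0.01,-0.34,0,0,0,0,0.03,-0.01,-0.34,0,0,0,0,0.03,-0.01,-0.34,0,0,0,0]}}

```text
t: 16.27
eef_pos: [0.562, -0.0237, 0.0224]
ee_rot: [1.518, 1.571, -3.118]
force: [0.3, 0.5, -0.3]
width: 0.0067
```

{"op": "jog_arm", "data": {"steps": [-0.01,0.012,-0.02,0,0,0,0,-0.01,0.012,-0.035,0,0,0,0,-0.01,0.012,-0.045,0,0,0,0,-0.01,0.012,-0.045,0,0,0,0,-0.01,0.012,-0.045,0,0,0,0]}}

```text
t: 16.68
eef_pos: [0.561, -0.0225, 0.0181]
ee_rot: [-1.784, 1.571, -0.137]
force: [-0.7, 0.2, 0.2]
width: 0.0064
```

{"op": "jog_arm", "data": {"steps": [0,0,-0.006,0,0,0,0,0,0,-0.01,0,0,0,0,0,0,-0.01,0,0,0,0]}}

```text
t: 16.93
eef_pos: [0.5611, -0.0224, 0.0178]
ee_rot: [0.784, 1.571, 2.431]
force: [-1.5, 1.4, 4.3]
width: 0.0068
```

{"op": "jog_arm", "data": {"steps": [0,0,0,0,0,0,0.12,0,0,0,0,0,0,0.18,0,0,0,0,0,0,0.22,0,0,0,0,0,0,0.22,0,0,0,0,0,0,0.22]}}

```text
t: 17.35
eef_pos: [0.5608, -0.0224, 0.0168]
ee_rot: [1.304, 1.571, 2.952]
force: [0.3, -0.3, -0.0]
width: 0.0186
```

{"op": "jog_arm", "data": {"steps": [0,0,0.1,0,0,0,0.22,0,0,0.3,0,0,0,0.22,0,0,0.6,0,0,0,0.22,0,0,1,0,0,0,0.22]}}

```text
t: 17.68
eef_pos: [0.5586, -0.0222, 0.1156]
ee_rot: [1.364, 1.565, 3.012]
force: [1.2, -0.2, 0.5]
width: 0.0188
```

{"op": "jog_arm", "data": {"steps": [-0.2,0.1,0.2,0,0,0,0.32,-0.5,0.2,0.4,0,0,0,0.32,-0.5,0.2,0.4,0,0,0,0.32,-0.5,0.2,0.4,0,0,0,0.32,-0.5,0.2,0.4,0,0,0,0.32]}}

```text
t: 18.1
eef_pos: [0.5111, -0.0025, 0.1572]
ee_rot: [-1.924, 1.57, -0.276]
force: [0.4, -0.1, -0.7]
width: 0.0275
```

```bash
python3 look.py w11.png probe_mid,forceps_mid .01
```

```text
18.1 [ 0.5111 -0.0025  0.1572] 0.027496482403940873
jaw 94.4
probe_mid spot 0.69 [254. 249.] [ 0.5577 -0.0231]
  trace 0.95 [252. 242.] mean [ 0.5574 -0.0238] dir 4.7 ends [ 0.495 -0.029] [ 0.6512 -0.0161] w [-0.005  0.005] L 0.157
forceps_mid spot 0.6 [320. 254.] [0.5573 0.0317]
  trace 0.71 [317. 224.] mean [0.5316 0.03  ] dir 1.1 ends [0.475  0.0289] [0.6325 0.032 ] w [-0.009  0.013] L 0.157
```

View pics/w11.png

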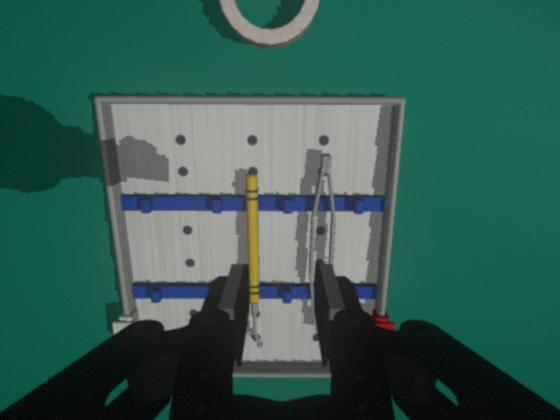

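Probe lies centred in the middle lane (tabs at 217/288, probe at col 253). Now the spatula.

{"op": "jog_arm", "data": {"steps": [-0.05,0.33,0,0,0,0.04,0.42,-0.1,0.66,0,0,0,0.079,0.42,-0.15,1,0,0,0,0.079,0.42]}}

```text
t: 18.6
eef_pos: [0.4958, 0.098, 0.1562]
ee_rot: [1.415, 1.569, -3.055]
force: [0.0, 0.1, 0.1]
width: 0.0362
```

{"op": "jog_arm", "data": {"steps": [-0.05,0.33,0,0,0,0,0.42,-0.1,0.66,0,0,0,0,0.42,-0.2,1,0,0,0,0,0.42]}}

```text
t: 18.85
eef_pos: [0.4761, 0.1988, 0.1564]
ee_rot: [1.814, 1.57, -2.657]
force: [1.2, -0.1, 0.9]
width: 0.0359
```

{"op": "jog_arm", "data": {"steps": [-0.05,0.33,0,0,0,0,0.42,-0.1,0.66,0,0,0,0,0.42,-0.2,1,0,0,0,0,0.42]}}

```text
t: 19.1
eef_pos: [0.456, 0.299, 0.1563]
ee_rot: [2.168, 1.57, -2.303]
force: [1.5, 0.5, 0.4]
width: 0.0359
```

{"op": "jog_arm", "data": {"steps": [0,0.3,-0.2,0,0,0,0.42,0,0.54,-0.5,0,0,0,0.42,0,0.54,-0.8,0,0,0,0.42,0,0.54,-0.95,0,0,0,0.42,0,0.54,-0.95,0,0,0,0.42,0,0.54,-0.95,0,0,0,0.42]}}

```text
t: 19.6
eef_pos: [0.4552, 0.351, 0.0603]
ee_rot: [1.906, 1.567, -2.564]
force: [0.7, -0.7, 0.6]
width: 0.0362
```

```bash
python3 look.py w12.png spatula_mid
```

```text
19.6 [0.4552 0.351  0.0603] 0.03617071759843459
jaw 103.87
spatula_mid spot 0.57 [286. 241.] [0.4576 0.3526]
  trace 0.86 [289. 233.] mean [0.4549 0.3521] dir 14.0 ends [0.3701 0.3309] [0.5496 0.3756] w [-0.01  0.01] L 0.185
```

{"op": "jog_arm", "data": {"steps": [0,0.008,-0.2,0,0,0,0.42,0,0.008,-0.4,0,0,0,0.42,0,0.008,-0.5,0,0,0,0.42,0,0.008,-0.56,0,0,0,0.42,0,0.008,-0.56,0,0,0,0.42,0,0.008,-0.56,0,0,0,0.42]}}

```text
t: 20.25
eef_pos: [0.4566, 0.3526, 0.0069]
ee_rot: [-1.27, 1.57, 0.543]
force: [0.3, -0.1, 0.6]
width: 0.0357
```

{"op": "jog_arm", "data": {"steps": [0,0,0,0,0,0,0.25,0,0,0,0,0,0,0.1,0,0,0,0,0,0,0,0,0,0,0,0,0,0,0,0,0,0,0,0,0,0,0,0,0,0,0,0,0,0,0,0,0,0,0], "newtons": 30}}

```text
t: 20.83
eef_pos: [0.4569, 0.3529, 0.0074]
ee_rot: [-1.291, 1.569, 0.522]
force: [0.0, -1.2, 5.1]
width: 0.0107
```

{"op": "jog_arm", "data": {"steps": [0,0,0.1,0,0,0,0,0,0,0.4,0,0,0,0,0,0,0.7,0,0,0,0,0,0,0.7,0,0,0,0,0,0,0.7,0,0,0,0]}}

```text
t: 21.25
eef_pos: [0.4574, 0.3533, 0.0788]
ee_rot: [-1.24, 1.566, 0.573]
force: [0.3, 0.3, -1.2]
width: 0.0108
```

```bash
python3 look.py w13.png spatula_mid .07
```

```text
21.25 [0.4574 0.3533 0.0788] 0.010793754941791417
jaw 103.87
spatula_mid spot 0.95 [285. 277.] [0.4566 0.3532]
  trace 0.61 [284. 221.] mean [0.4366 0.3468] dir 13.8 ends [0.3703 0.3305] [0.5216 0.3677] w [-0.011  0.011] L 0.156
  trace 0.45 [426. 337.] mean [0.4768 0.4268] dir 16.6 ends [0.4603 0.4219] [0.5052 0.4353] w [-0.013  0.015] L 0.047
```

{"op": "jog_arm", "data": {"steps": [0.1,-0.33,0,0,0,-0.04,0,0.2,-0.66,0,0,0,-0.079,0,0.27,-1,0,0,0,-0.079,0]}}

```text
t: 21.65
eef_pos: [0.4821, 0.2512, 0.0743]
ee_rot: [1.917, 1.568, -2.719]
force: [0.5, -0.2, -1.3]
width: 0.0108
```

{"op": "jog_arm", "data": {"steps": [0.1,-0.33,0,0,0,0,0,0.2,-0.66,0,0,0,0,0,0.27,-1,0,0,0,0,0]}}

```text
t: 21.9
eef_pos: [0.5091, 0.1506, 0.0744]
ee_rot: [1.679, 1.568, -2.956]
force: [1.0, -0.2, 0.8]
width: 0.0108
```

{"op": "jog_arm", "data": {"steps": [0.1,-0.33,0,0,0,0,0,0.2,-0.66,0,0,0,0,0,0.27,-1,0,0,0,0,0]}}

```text
t: 22.15
eef_pos: [0.5362, 0.0507, 0.0743]
ee_rot: [1.465, 1.568, 3.113]
force: [0.6, 0.7, 0.4]
width: 0.0108
```

{"op": "jog_arm", "data": {"steps": [0.1,-0.33,0,0,0,0,0,0.2,-0.66,0,0,0,0,0,0.27,-1,0,0,0,0,0]}}

```text
t: 22.4
eef_pos: [0.5631, -0.0491, 0.0742]
ee_rot: [1.263, 1.568, 2.91]
force: [0.9, 0.9, -0.7]
width: 0.0104
```

{"op": "jog_arm", "data": {"steps": [0,-0.31,0,0,0,0,0,0,-0.31,-0.1,0,0,0,0,0,-0.31,-0.2,0,0,0,0,0,-0.31,-0.2,0,0,0,0,0,-0.31,-0.2,0,0,0,0,0,-0.31,-0.2,0,0,0,0]}}

```text
t: 22.9
eef_pos: [0.5633, -0.0773, 0.0552]
ee_rot: [1.169, 1.569, 2.818]
force: [-0.6, -0.7, -0.1]
width: 0.0111
```

```bash
python3 look.py w14.png spatula_mid .05
```

```text
22.9 [ 0.5633 -0.0773  0.0552] 0.01113050095892198
jaw 94.49
spatula_mid spot 0.61 [283. 280.] [ 0.5623 -0.0781]
  trace 0.62 [286. 216.] mean [ 0.5405 -0.0804] dir 4.4 ends [ 0.4743 -0.0855] [ 0.6254 -0.0739] w [-0.01  0.01] L 0.152
```

View pics/w14.png

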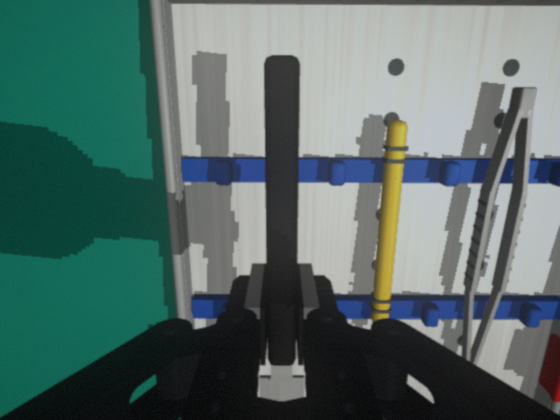

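Spatula is over its lane (tabs at cols 224/337, spatula at 282). Lowering.

{"op": "jog_arm", "data": {"steps": [0,0,-0.1,0,0,0,0,0,0,-0.2,0,0,0,0,0,0,-0.28,0,0,0,0,0,0,-0.33,0,0,0,0,0,0,-0.35,0,0,0,0,0,0,-0.35,0,0,0,0,0,0,-0.35,0,0,0,0]}}

```text
t: 23.63
eef_pos: [0.5639, -0.0787, 0.0208]
ee_rot: [1.352, 1.571, 2.999]
force: [1.2, -0.3, 0.2]
width: 0.0108
```

{"op": "jog_arm", "data": {"steps": [0,0,-0.01,0,0,0,0,0,0,-0.02,0,0,0,0,0,0,-0.03,0,0,0,0,0,0,-0.03,0,0,0,0]}}

```text
t: 23.97
eef_pos: [0.564, -0.0786, 0.0181]
ee_rot: [-1.748, 1.571, -0.101]
force: [0.4, 0.5, -0.6]
width: 0.011
```

{"op": "jog_arm", "data": {"steps": [0.008,0.004,-0.005,0,0,0,0,0.008,0.004,-0.01,0,0,0,0,0.008,0.004,-0.012,0,0,0,0,0.008,0.004,-0.012,0,0,0,0]}}

```text
t: 24.3
eef_pos: [0.565, -0.0783, 0.0175]
ee_rot: [-1.771, 1.571, -0.124]
force: [-2.3, 0.3, 6.3]
width: 0.0109
```

{"op": "jog_arm", "data": {"steps": [0,0,0,0,0,0,0.17,0,0,0,0,0,0,0.22,0,0,0,0,0,0,0.26,0,0,0,0,0,0,0.26,0,0,0,0,0,0,0.26]}}

```text
t: 24.72
eef_pos: [0.5646, -0.0782, 0.0166]
ee_rot: [1.267, 1.571, 2.915]
force: [0.2, 0.1, 0.2]
width: 0.0223
```

{"op": "jog_arm", "data": {"steps": [0,0,0.1,0,0,0,0.26,0,0,0.3,0,0,0,0.26,0,0,0.6,0,0,0,0.26,0,0,1,0,0,0,0.26]}}

```text
t: 25.05
eef_pos: [0.5624, -0.0777, 0.1153]
ee_rot: [1.267, 1.565, 2.915]
force: [0.5, 0.5, 0.3]
width: 0.0227
```

{"op": "jog_arm", "data": {"steps": [-0.2,0.3,0.2,0,0,0,0.5,-0.5,0.6,0.5,0,0,0,0.7,-0.6,0.8,0.8,0,0,0,1,-0.6,0.8,0.8,0,0,0,1,-0.6,0.8,0.8,0,0,0,1,-0.6,0.8,0.8,0,0,0,1]}}

```text
t: 25.55
eef_pos: [0.5049, 0.0017, 0.1974]
ee_rot: [-1.951, 1.569, -0.303]
force: [0.2, -1.2, -0.5]
width: 0.0852
```

```bash
python3 look.py w15.png probe_mid,forceps_mid,spatula_mid .01; python3 tray.py w15b.png | tail -2
```

```text
25.55 [0.5049 0.0017 0.1974] 0.08518611901558394
jaw 94.42
probe_mid spot 0.62 [250. 235.] [ 0.5552 -0.0253]
  trace 0.86 [253. 232.] mean [ 0.5592 -0.0237] dir 4.6 ends [ 0.4947 -0.0289] [ 0.652  -0.0162] w [-0.006  0.006] L 0.158
forceps_mid spot 0.83 [314. 241.] [0.5558 0.0344]
  trace 0.68 [321. 228.] mean [0.5439 0.0319] dir 4.3 ends [0.4754 0.0268] [0.6305 0.0384] w [-0.01  0.01] L 0.156
spatula_mid spot 0.63 [193. 241.] [ 0.5652 -0.0781]
  trace 0.68 [196. 246.] mean [ 0.5682 -0.0797] dir 4.1 ends [ 0.4764 -0.0863] [ 0.66   -0.0731] w [-0.01   0.011] L 0.184
tray 0.6 [251.9, 236.3] [ 0.5596 -0.0245  0.    ]
trace 0.72 ((0.5603653788566589, -0.023595444858074188), (0.24797222018241882, 0.22735272347927094), 3.9533679485321045)
```

View pics/w15.png

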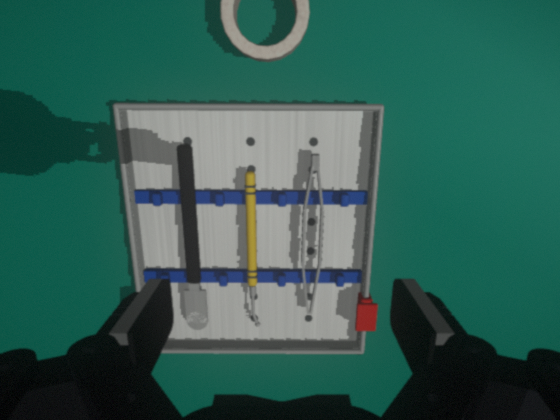

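All three lie parallel with the lanes, centred between the tabs, handles on the robot side. Next the bowl, with the jaws turned 90° so no finger goes between bowl and tray.

{"op": "jog_arm", "data": {"steps": [0.03,0.15,0,0,0,-0.055,1,0.06,0.3,0,0,0,-0.11,1,0.09,0.45,0,0,0,-0.165,1,0.12,0.6,0,0,0,-0.22,1,0.15,0.75,0,0,0,-0.275,1,0.18,0.9,0,0,0,-0.33,1,0.21,1,0,0,0,-0.385,1]}}

```text
t: 26.63
eef_pos: [0.5258, 0.1029, 0.1967]
ee_rot: [1.298, 1.57, 2.135]
force: [0.9, -0.3, -0.5]
width: 0.0855
```

{"op": "jog_arm", "data": {"steps": [0,0.15,0,0,0,-0.055,1,0,0.3,0,0,0,-0.11,1,0,0.45,0,0,0,-0.165,1,0,0.6,0,0,0,-0.22,1,0,0.75,0,0,0,-0.275,1,0,0.9,0,0,0,-0.33,1,0,1,0,0,0,-0.365,1]}}

```text
t: 27.22
eef_pos: [0.5257, 0.2029, 0.1967]
ee_rot: [2.064, 1.57, 2.136]
force: [-0.4, -0.1, 0.4]
width: 0.0853
```

{"op": "jog_arm", "data": {"steps": [0,0.33,0,0,0,0,1,0,0.66,0,0,0,0,1,0,1,0,0,0,0,1]}}

```text
t: 27.47
eef_pos: [0.5259, 0.3027, 0.1968]
ee_rot: [-0.195, 1.571, -0.12]
force: [0.5, -0.3, 0.6]
width: 0.0857
```

{"op": "jog_arm", "data": {"steps": [0,0.33,0,0,0,0,1,0,0.66,0,0,0,0,1,0,1,0,0,0,0,1]}}

```text
t: 27.72
eef_pos: [0.5256, 0.4033, 0.1966]
ee_rot: [-2.144, 1.571, -2.068]
force: [0.8, 0.3, 0.1]
width: 0.085
```

{"op": "jog_arm", "data": {"steps": [0,0.33,-0.3,0,0,0,1,0,0.5,-0.6,0,0,0,1,0,0.5,-0.8,0,0,0,1,0,0.5,-0.8,0,0,0,1,0,0.5,-0.8,0,0,0,1,0,0.5,-0.8,0,0,0,1]}}

```text
t: 28.22
eef_pos: [0.5267, 0.4518, 0.1184]
ee_rot: [0.505, 1.569, 0.581]
force: [-0.1, -0.1, 0.1]
width: 0.0855
```

```bash
cat > circ.py <<'E'
from h import *
import sys
st=r.state();snap('wrist',sys.argv[1])
print(st['eef_pos'])
from scipy.optimize import least_squares
# fit centre of upright cylinder radius R height H (base z0) to silhouette extents
name,Rd,H,z0=sys.argv[2],float(sys.argv[3]),float(sys.argv[4]),float(sys.argv[5])
d=r.trace('wrist',name)[0]
g=d['region'].astype(np.uint8);print(d['p'],d['position'],cv2.boundingRect(g))
def mask(c):
    a=np.linspace(0,6.283,40)
    P=np.array([w2px('wrist',[c[0]+Rd*np.cos(t),c[1]+Rd*np.sin(t),z],st) for t in a for z in(z0,z0+H)])
    m=np.zeros_like(g);cv2.fillConvexPoly(m,cv2.convexHull(np.round(P).astype(np.int32)),1);return m
c0=px2w('wrist',d['position'],z0+H/2,st)[:2]
best=max(((lambda m:(m&g).sum()/(m|g).sum())(mask(c0+[x,y])),*(c0+[x,y])) for x in np.arange(-.012,.0121,.002) for y in np.arange(-.012,.0121,.002))
print(best)
E
python3 circ.py w16.png bowl_mid .029 .04 0
```

```text
[0.52665788 0.45178545 0.11835705]
0.8 [275.0, 211.5] (234, 161, 93, 95)
(np.float64(0.9166441866738603), np.float64(0.5266999406247407), np.float64(0.45553461867592565))
```

{"op": "jog_arm", "data": {"steps": [0,0.045,-0.3,0,0,0,1,0,0.045,-0.6,0,0,0,1,0,0.045,-0.8,0,0,0,1,0,0.045,-0.95,0,0,0,1,0,0.045,-1,0,0,0,1,0,0.045,-1,0,0,0,1,0,0.045,-1,0,0,0,1]}}

```text
t: 28.9
eef_pos: [0.5269, 0.4568, 0.0186]
ee_rot: [0.572, 1.568, 0.648]
force: [-0.3, -0.0, 0.3]
width: 0.0852
```

```bash
python3 circ.py w17.png bowl_mid .029 .04 0
```

```text
[0.52689035 0.45677645 0.01863466]
0.8 [277.2, 291.4] (200, 210, 157, 161)
(np.float64(0.9303308205694532), np.float64(0.5256243847409843), np.float64(0.4558963136269055))
```

View pics/w17.png

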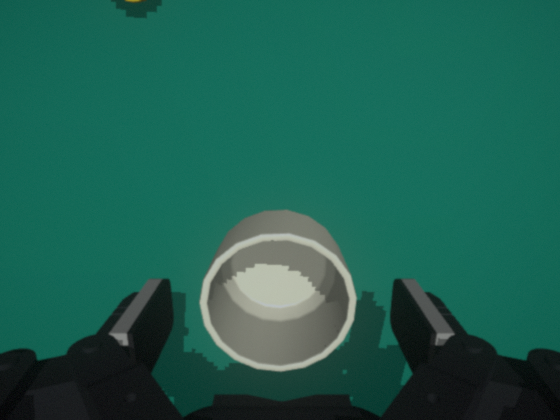

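Bowl is centred between the open pads (rim centre (278,302)). Close.

{"op": "jog_arm", "data": {"steps": [-0.01,0,-0.04,0,0,0,1,-0.01,0,-0.06,0,0,0,0.85,-0.01,0,-0.06,0,0,0,0.7,-0.01,0,-0.06,0,0,0,0.6,-0.01,0,-0.06,0,0,0,0.55,-0.01,0,-0.06,0,0,0,0.55,-0.01,0,-0.06,0,0,0,0.55], "newtons": 25}}

```text
t: 29.58
eef_pos: [0.5248, 0.4564, 0.011]
ee_rot: [0.815, 1.571, 0.892]
force: [-0.3, 0.5, 0.5]
width: 0.0559
```

{"op": "jog_arm", "data": {"steps": [0,0,0.1,0,0,0,0.55,0,0,0.4,0,0,0,0.55,0,0,0.7,0,0,0,0.55,0,0,0.8,0,0,0,0.55,0,0,0.8,0,0,0,0.55]}}

```text
t: 30.0
eef_pos: [0.5271, 0.458, 0.0959]
ee_rot: [0.559, 1.562, 0.636]
force: [1.0, 1.1, 1.0]
width: 0.056
```

```bash
python3 circ.py w18.png bowl_mid .029 .04 0.079
```

```text
[0.52707753 0.45800794 0.09594239]
0.57 [278.3, 299.8] (201, 214, 162, 171)
(np.float64(0.9457571771962447), np.float64(0.5264953286689956), np.float64(0.4541592399821176))
```

{"op": "jog_arm", "data": {"steps": [0.06,-0.3,0,0,0,0,0.55,0.13,-0.6,0,0,0,0,0.55,0.19,-0.85,0,0,0,0,0.55,0.19,-1,0,0,0,0,0.55]}}

```text
t: 30.43
eef_pos: [0.5428, 0.3532, 0.0876]
ee_rot: [-2.6, 1.566, -2.525]
force: [-0.0, 0.1, -0.9]
width: 0.0555
```

{"op": "jog_arm", "data": {"steps": [0,-0.3,0,0,0,0,0.55,0,-0.6,0,0,0,0,0.55,0,-0.85,0,0,0,0,0.55,0,-1,0,0,0,0,0.55]}}

```text
t: 30.77
eef_pos: [0.5422, 0.2539, 0.0886]
ee_rot: [-2.834, 1.567, -2.759]
force: [-0.3, 0.0, -0.4]
width: 0.0562
```

{"op": "jog_arm", "data": {"steps": [0,-0.3,0,0,0,0,0.55,0,-0.6,0,0,0,0,0.55,0,-0.9,0,0,0,0,0.55,0,-1.1,0,0,0,0,0.55,0,-1.1,0,0,0,0,0.55]}}

```text
out of range
```

{"op": "jog_arm", "data": {"steps": [0.01,-0.3,0,0,0,0,0.55,0.03,-0.6,0,0,0,0,0.55,0.03,-0.9,-0.1,0,0,0,0.55,0.03,-1,-0.3,0,0,0,0.55,0.03,-1,-0.5,0,0,0,0.55,0.03,-1,-0.6,0,0,0,0.55,0.03,-1,-0.6,0,0,0,0.55,0.03,-1,-0.6,0,0,0,0.55]}}

```text
t: 31.43
eef_pos: [0.546, 0.1567, 0.0299]
ee_rot: [-3.141, 1.569, -3.063]
force: [-0.3, 0.3, -0.9]
width: 0.0558
```

```bash
python3 circ.py w19.png bowl_mid .029 .04 0.02; python3 look.py w19.png tray
```

```text
[0.5459806  0.15672037 0.02986549]
0.93 [281.2, 304.5] (200, 214, 163, 171)
(np.float64(0.9154531256595332), np.float64(0.5465100274048288), np.float64(0.15696643231323582))
31.5333 [0.5475 0.1571 0.0318] 0.05560554277382332
jaw 4.45
  trace 0.89 [269. 389.] mean [0.5454 0.0712] dir 8.7 ends [0.4295 0.0535] [0.6801 0.0918] w [-0.016  0.026] L 0.253
```

View pics/w19.png

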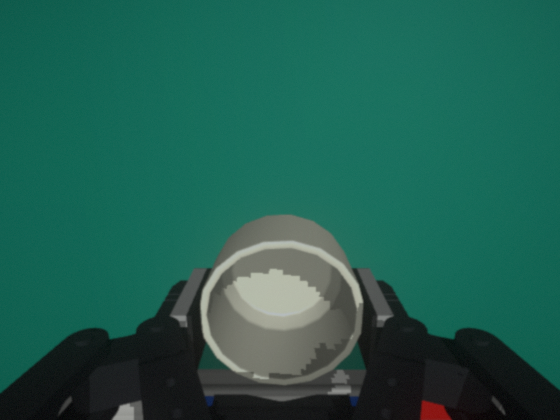

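{"op": "jog_arm", "data": {"steps": [-0.01,-0.11,-0.03,0,0,0,0.55,-0.01,-0.11,-0.08,0,0,0,0.55,-0.01,-0.11,-0.12,0,0,0,0.55,-0.01,-0.11,-0.15,0,0,0,0.55,-0.01,-0.11,-0.16,0,0,0,0.55,-0.01,-0.11,-0.16,0,0,0,0.55]}}

```text
t: 32.18
eef_pos: [0.5453, 0.1452, 0.0141]
ee_rot: [-3.082, 1.57, -3.005]
force: [0.3, 0.3, -1.3]
width: 0.0556
```

{"op": "jog_arm", "data": {"steps": [0.005,0,-0.01,0,0,0,0.55,0.005,0,-0.018,0,0,0,0.55,0.005,0,-0.026,0,0,0,0.55,0.005,0,-0.026,0,0,0,0.55,0.005,0,-0.026,0,0,0,0.55]}}

```text
t: 32.6
eef_pos: [0.5463, 0.1453, 0.0122]
ee_rot: [1.088, 1.571, 1.165]
force: [0.1, 0.6, -0.0]
width: 0.0557
```

{"op": "jog_arm", "data": {"steps": [0,0,-0.01,0,0,0,0.55,0,0,-0.015,0,0,0,0.55,0,0,-0.015,0,0,0,0.55]}}

```text
t: 32.85
eef_pos: [0.5464, 0.1453, 0.0109]
ee_rot: [0.22, 1.571, 0.296]
force: [-0.9, -0.6, 1.0]
width: 0.0557
```

{"op": "jog_arm", "data": {"steps": [0,0,-0.007,0,0,0,0.55,0,0,-0.007,0,0,0,0.55,0,0,-0.007,0,0,0,0.55]}}

```text
t: 33.1
eef_pos: [0.5464, 0.1453, 0.0109]
ee_rot: [-3.056, 1.571, -2.98]
force: [-3.3, -0.7, 5.4]
width: 0.0562
```

{"op": "jog_arm", "data": {"steps": [0,0,0,0,0,0,0.7,0,0,0,0,0,0,0.75,0,0,0,0,0,0,0.8,0,0,0,0,0,0,0.85,0,0,0,0,0,0,0.85,0,0,0,0,0,0,0.85]}}

```text
t: 33.6
eef_pos: [0.5462, 0.1453, 0.0099]
ee_rot: [-3.003, 1.571, -2.926]
force: [-0.1, 1.2, 1.9]
width: 0.0725
```

{"op": "jog_arm", "data": {"steps": [0,0,0.1,0,0,0,0.85,0,0,0.3,0,0,0,0.85,0,0,0.6,0,0,0,0.85,0,0,1,0,0,0,0.85]}}

```text
t: 33.93
eef_pos: [0.5439, 0.1448, 0.1086]
ee_rot: [-3.052, 1.565, -2.976]
force: [0.8, 0.4, -0.3]
width: 0.0723
```

{"op": "jog_arm", "data": {"steps": [0,0,0.3,0,0,0,1,0,0,0.6,0,0,0,1,0,0,1,0,0,0,1,0,0,1,0,0,0,1,0,0,1,0,0,0,1,0,0,1,0,0,0,1]}}

```text
t: 34.43
eef_pos: [0.5462, 0.1453, 0.2106]
ee_rot: [0.074, 1.57, 0.15]
force: [-1.0, -0.7, -0.2]
width: 0.0856
```

```bash
python3 circ.py w20.png bowl_mid .029 .04 0; python3 look.py w20.png forceps_mid,probe_mid .01;  python3 tray.py w20b.png | tail -2
```

```text
[0.54616818 0.14525167 0.21056723]
34.5333 [0.5452 0.1451 0.2083] 0.08574019252982423
jaw 4.39
forceps_mid spot 0.61 [284. 288.] [0.5555 0.0354]
  trace 0.81 [276. 288.] mean [0.5493 0.0317] dir 4.6 ends [0.4748 0.0258] [0.6326 0.0384] w [-0.012  0.012] L 0.158
  trace 0.63 [288. 337.] mean [ 0.561  -0.0247] dir 4.8 ends [ 0.4946 -0.0302] [ 0.6495 -0.0172] w [-0.008  0.008] L 0.155
probe_mid spot 0.98 [283. 336.] [ 0.5597 -0.0206]
  trace 0.79 [287. 337.] mean [ 0.5628 -0.0244] dir 4.7 ends [ 0.4957 -0.0299] [ 0.6485 -0.0174] w [-0.007  0.007] L 0.153
tray 0.9 [282.4, 329.8] [ 0.5596 -0.023   0.    ]
trace 0.94 ((0.559525728225708, -0.015795782208442688), (0.2465098649263382, 0.2157963514328003), 4.357229232788086)Traceback (most recent call last):
  File "circ.py", line 8, in <module>
    d=r.trace('wrist',name)[0]
      ~~~~~~~~~~~~~~~~~~~~~^^^
IndexError: list index out of range
```

View pics/w20.png

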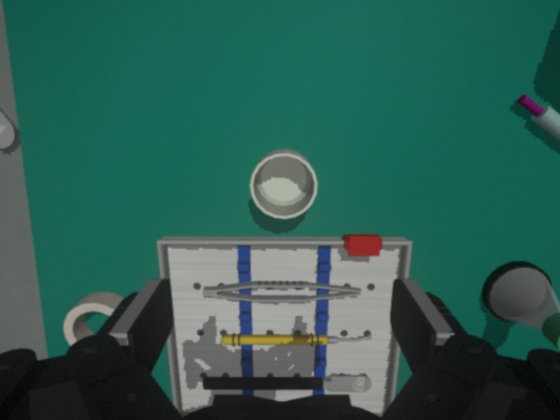

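Bowl stands upright at rim centre (283,184); tray rim top edge at (285,238), red clip beside it at (362,245). My picture views are now used up; the rest relies on numbers. Moving on to the jar.

```bash
python3 - <<'E'
from h import *
st=r.state();print(st['eef_pos'])
b=px2w('wrist',(283,184),.04,st);e=px2w('wrist',(285,238),.016,st);print(b,e,'gap',b[1]-.029-e[1])
c=np.array([.559,-.0238]);y=np.radians(4.35);R=np.array([[np.cos(y),-np.sin(y)],[np.sin(y),np.cos(y)]])
print('bowl in tray',R.T@(b[:2]-c),'jar tgt',c+R@[0,-.164])
E
```

```text
[0.546129   0.14523688 0.20957812]
[0.54736386 0.14795814 0.04      ] [0.55393637 0.08972651 0.016     ] gap 0.029231626948284573
bowl in tray [0.00142505 0.17214595] jar tgt [ 0.57143922 -0.18732757]
```

{"op": "jog_arm", "data": {"steps": [-0.05,-0.33,0,0,0,0,1,-0.1,-0.66,0,0,0,0,1,-0.15,-1,0,0,0,0,1]}}

```text
t: 35.18
eef_pos: [0.531, 0.0447, 0.21]
ee_rot: [-1.631, 1.571, -1.553]
force: [0.8, 0.1, 0.9]
width: 0.0854
```

{"op": "jog_arm", "data": {"steps": [-0.05,-0.33,0,0,0,0,1,-0.1,-0.66,0,0,0,0,1,-0.15,-1,0,0,0,0,1]}}

```text
t: 35.43
eef_pos: [0.5158, -0.0561, 0.2102]
ee_rot: [-0.231, 1.57, -0.154]
force: [-0.2, -0.4, 0.2]
width: 0.0855
```

{"op": "jog_arm", "data": {"steps": [-0.05,-0.33,0,0,0,0,1,-0.1,-0.66,0,0,0,0,1,-0.2,-1,0,0,0,0,1]}}

```text
t: 35.68
eef_pos: [0.4961, -0.1563, 0.2102]
ee_rot: [-0.286, 1.57, -0.209]
force: [0.8, -0.0, 1.1]
width: 0.0854
```

{"op": "jog_arm", "data": {"steps": [-0.05,-0.33,0,0,0,0,1,-0.1,-0.66,0,0,0,0,1,-0.2,-1,0,0,0,0,1]}}

```text
t: 35.93
eef_pos: [0.4761, -0.2563, 0.2102]
ee_rot: [-0.299, 1.57, -0.222]
force: [0.1, 0.8, 0.2]
width: 0.085
```

{"op": "jog_arm", "data": {"steps": [-0.05,-0.33,-0.2,0,0,0,1,-0.1,-0.66,-0.3,0,0,0,1,-0.2,-0.9,-0.4,0,0,0,1,-0.2,-1,-0.5,0,0,0,1,-0.2,-1,-0.5,0,0,0,1,-0.2,-1,-0.5,0,0,0,1]}}

```text
t: 36.43
eef_pos: [0.4561, -0.3542, 0.1592]
ee_rot: [2.014, 1.569, 2.09]
force: [-0.2, 0.9, -0.0]
width: 0.0858
```

```bash
python3 circ.py w21.png jar_mid .024 .066 0;python3 look.py w21.png scissors_mid
```

```text
[ 0.45608124 -0.35416467  0.15917966]
0.8 [285.0, 211.7] (253, 173, 65, 82)
(np.float64(0.8518147182674954), np.float64(0.45949290212134325), np.float64(-0.3604207431212635))
36.5333 [ 0.457  -0.3538  0.1606] 0.08514476981822287
jaw 4.46
scissors_mid spot 0.73 [354. 299.] [ 0.53  -0.449]
  trace 0.96 [312. 294.] mean [ 0.4936 -0.4426] dir -11.5 ends [ 0.4547 -0.4347] [ 0.5646 -0.4571] w [-0.038  0.038] L 0.112
```

{"op": "jog_arm", "data": {"steps": [0.025,-0.066,-0.2,0,0,0,1,0.025,-0.066,-0.5,0,0,0,1,0.025,-0.066,-0.7,0,0,0,1,0.025,-0.066,-0.7,0,0,0,1,0.025,-0.066,-0.7,0,0,0,1,0.025,-0.066,-0.7,0,0,0,1]}}

```text
t: 37.18
eef_pos: [0.4598, -0.3617, 0.0918]
ee_rot: [-0.823, 1.568, -0.746]
force: [-0.3, 0.1, 0.7]
width: 0.0852
```

```bash
python3 circ.py w22.png jar_mid .024 .066 0; python3 - <<'E'
from h import *
st=r.state();im=cv2.imread('pics/w22.png')
# pixel classes on a coarse grid: a=amber, k=black, g=green, .=other
hs=cv2.cvtColor(im,cv2.COLOR_BGR2HSV)
for y in range(120,420,12):
    s=''
    for x in range(150,420,8):
        h,a,v=hs[y,x]
        s+='k' if v<45 and a<110 else 'a' if h<22 and a>100 else 'g' if 60<h<100 and a>80 else '.'
    print(y,s)
for t in np.linspace(0,6.28,5)[:4]: print(w2px('wrist',[.4595+.024*np.cos(t),-.3604+.024*np.sin(t),.066],st).round())
E
```

```text
[ 0.45978613 -0.36165747  0.09182362]
0.76 [277.8, 237.1] (236, 180, 88, 114)
(np.float64(0.8538628944504897), np.float64(0.4582516352274295), np.float64(-0.359206584961298))
120 gggggggggggggggggggggggggggggggggg
132 gggggggggggggggggggggggggggggggggg
144 gggggggggggggggggggggggggggggggggg
156 gggggggggggggggggggggggggggggggggg
168 gggggggggggggggggggggggggggggggggg
180 gggggggggggggggggggggggggggggggggg
192 gggggggggggggaaaaaaagggggggggggggg
204 ggggggggggggaaaaaaaaaggggggggggggg
216 ggggggggggggagkkkkkka.gggggggggggg
228 ggggggggggggkkkkkkkkkagggggggggggg
240 ggggggggggggkkkkkkkkkkgggggggggggg
252 gggggggggggkkkkkkkkkkkgggggggggggg
264 ggggggggggggkkkkkkkkkkgggggggggggg
276 ggggggggggggkkkkkkkkkggggggggggggg
288 .kggggggggggggkkkkkgg..ggggggggg..
300 kkgggggggggggggg.ggggg..ggggggggg.
312 kgggggggggggggggg......gggggggggkg
324 kkggggggggggggg....ggg...gggggggkk
336 kkkggggggggggg..ggg...........gkkk
348 kggggggggggggg..gggg.gggggg.....kk
360 ggggggggggggggg.....gggggggggggggk
372 gggggggggggggggggggggggggggggggggk
384 kgggggggggggggggggggggggggggggggkk
396 kkgggggggkkkkgggggggkkkkkggggggkkk
408 kkkkgggkkkkkkkkgkkkkkkkkkkggggkkkk
[329. 254.]
[284. 204.]
[231. 247.]
[276. 294.]
```

{"op": "jog_arm", "data": {"steps": [0,0.012,-0.2,0,0,0,1,0,0.012,-0.4,0,0,0,1,0,0.012,-0.6,0,0,0,1,0,0.012,-0.74,0,0,0,1,0,0.012,-0.74,0,0,0,1,0,0.012,-0.74,0,0,0,1]}}

```text
t: 37.78
eef_pos: [0.4588, -0.3602, 0.0162]
ee_rot: [2.304, 1.571, 2.381]
force: [-0.3, -0.1, 0.6]
width: 0.0852
```

{"op": "jog_arm", "data": {"steps": [0,0,0,0,0,0,0.8,0,0,0,0,0,0,0.65,0,0,0,0,0,0,0.5,0,0,0,0,0,0,0.4,0,0,0,0,0,0,0.4,0,0,0,0,0,0,0.4,0,0,0,0,0,0,0.4], "newtons": 35}}

```text
t: 38.37
eef_pos: [0.4595, -0.3609, 0.0178]
ee_rot: [-0.892, 1.569, -0.815]
force: [-1.5, 1.1, 6.2]
width: 0.0467
```

{"op": "jog_arm", "data": {"steps": [0,0,0.1,0,0,0,0.4,0,0,0.4,0,0,0,0.4,0,0,0.7,0,0,0,0.4,0,0,0.8,0,0,0,0.4,0,0,0.8,0,0,0,0.4]}}

```text
t: 38.78
eef_pos: [0.4607, -0.3619, 0.1002]
ee_rot: [-0.829, 1.563, -0.753]
force: [0.2, -0.3, -0.7]
width: 0.0467
```

```bash
python3 circ.py w23.png jar_mid .024 .066 0.08; python3 look.py w23.png scissors_mid
```

```text
[ 0.46073064 -0.3619403   0.10020534]
0.66 [281.7, 313.7] (210, 218, 143, 183)
(np.float64(0.8489061456245826), np.float64(0.46155780749086117), np.float64(-0.36217294787262666))
38.8833 [ 0.4584 -0.3598  0.0955] 0.046510720119799835
jaw 4.39
```

{"op": "jog_arm", "data": {"steps": [0.14,0.22,0,0,0,0,0.4,0.28,0.44,0,0,0,0,0.4,0.42,0.66,0,0,0,0,0.4,0.56,0.87,0,0,0,0,0.4]}}

```text
t: 39.37
eef_pos: [0.5142, -0.2716, 0.0939]
ee_rot: [2.459, 1.567, 2.535]
force: [0.2, -0.5, -1.9]
width: 0.0467
```

{"op": "jog_arm", "data": {"steps": [0.14,0.22,0,0,0,0,0.4,0.28,0.44,0,0,0,0,0.4,0.42,0.66,-0.2,0,0,0,0.4,0.56,0.86,-0.4,0,0,0,0.4,0.56,0.86,-0.6,0,0,0,0.4,0.56,0.86,-0.6,0,0,0,0.4,0.56,0.86,-0.6,0,0,0,0.4,0.56,0.86,-0.6,0,0,0,0.4]}}

```text
t: 40.03
eef_pos: [0.5705, -0.1876, 0.036]
ee_rot: [2.9, 1.57, 2.976]
force: [0.2, -0.5, -0.8]
width: 0.0464
```

```bash
python3 circ.py w24.png jar_mid .024 .066 0.02; python3 - <<'E'
from h import *
st=r.state();print(st['eef_pos'],st['force'])
d=r.trace('wrist','tray')
for q in d[:2]:
    g=q['region'];print(q['p'])
    for x in (150,200,240,280,320,360,400,430):
        ys=np.nonzero(g[:,x])[0]
        if len(ys): print(x,ys.min(),px2w('wrist',(x,ys.min()),.016,st)[:2].round(4))
E
```

```text
[ 0.57052678 -0.18757941  0.03596502]
0.91 [280.9, 317.4] (211, 218, 142, 183)
(np.float64(0.8099535030341241), np.float64(0.5710369310830835), np.float64(-0.1888178180294055))
[ 0.57136759 -0.18818723  0.03737093] [ 0.07665391 -0.23826372 -1.53483984]
0.95
150 25 [ 0.5119 -0.0913]
200 25 [ 0.5317 -0.0898]
240 26 [ 0.5475 -0.089 ]
280 25 [ 0.5634 -0.0874]
320 25 [ 0.5792 -0.0862]
360 25 [ 0.595 -0.085]
400 22 [ 0.6107 -0.0827]
430 36 [ 0.6236 -0.0868]
```

{"op": "jog_arm", "data": {"steps": [0,0.005,-0.05,0,0,0,0.4,0,0.005,-0.1,0,0,0,0.4,0,0.005,-0.14,0,0,0,0.4,0,0.005,-0.165,0,0,0,0.4,0,0.005,-0.175,0,0,0,0.4,0,0.005,-0.175,0,0,0,0.4]}}

```text
t: 40.68
eef_pos: [0.5705, -0.1866, 0.0182]
ee_rot: [2.64, 1.57, 2.717]
force: [-0.8, -0.7, -2.3]
width: 0.0465
```

{"op": "jog_arm", "data": {"steps": [0,0,-0.004,0,0,0,0.4,0,0,-0.008,0,0,0,0.4,0,0,-0.008,0,0,0,0.4]}}

```text
t: 40.93
eef_pos: [0.5709, -0.1867, 0.0179]
ee_rot: [-0.457, 1.57, -0.381]
force: [-0.4, 0.5, -0.6]
width: 0.0464
```

{"op": "jog_arm", "data": {"steps": [0,0,-0.006,0,0,0,0.4,0,0,-0.012,0,0,0,0.4,0,0,-0.012,0,0,0,0.4,0,0,-0.012,0,0,0,0.4]}}

```text
t: 41.27
eef_pos: [0.571, -0.1867, 0.0179]
ee_rot: [-2.979, 1.571, -2.902]
force: [-4.3, 2.0, 7.3]
width: 0.0462
```

Contact. Release gently and retreat upward.

{"op": "jog_arm", "data": {"steps": [0,0,0,0,0,0,0.58,0,0,0,0,0,0,0.62,0,0,0,0,0,0,0.66,0,0,0,0,0,0,0.7,0,0,0,0,0,0,0.72,0,0,0,0,0,0,0.72]}}

```text
t: 41.77
eef_pos: [0.5707, -0.1867, 0.0164]
ee_rot: [2.836, 1.571, 2.912]
force: [0.2, -0.0, -0.0]
width: 0.0615
```

{"op": "jog_arm", "data": {"steps": [0,0,0.1,0,0,0,0.72,0,0,0.3,0,0,0,0.72,0,0,0.6,0,0,0,0.72,0,0,1,0,0,0,0.72]}}

```text
t: 42.1
eef_pos: [0.5686, -0.1857, 0.115]
ee_rot: [2.661, 1.565, 2.738]
force: [0.9, -0.7, -1.0]
width: 0.0614
```

{"op": "jog_arm", "data": {"steps": [0,0,0.3,0,0,0,1,0,0,0.6,0,0,0,1,0,0,1,0,0,0,1,0,0,1,0,0,0,1,0,0,1,0,0,0,1,0,0,1,0,0,0,1]}}

```text
t: 42.6
eef_pos: [0.5707, -0.1866, 0.2171]
ee_rot: [-0.534, 1.57, -0.458]
force: [-0.6, 0.2, 0.1]
width: 0.0858
```

```bash
python3 circ.py w25.png jar_mid .024 .066 0; python3 look.py w25.png forceps_mid,probe_mid,spatula_mid .01;  python3 - <<'E'
from h import *
r.read_camera('top')
for n,z in dict(bowl_mid=.02,jar_mid=.033,scissors_mid=.0045,tray=0).items():
    for d in r.trace('top',n):
        if d['p']>.3: m,v,t,w=axis(d['region'],'top',z);print(n,round(d['p'],2),m.round(3),round(t[1]-t[0],3),round(w[1]-w[0],3))
E
```

```text
[ 0.57068556 -0.18660719  0.21706467]
0.57 [283.7, 184.2] (256, 153, 53, 65)
(np.float64(0.834597875569044), np.float64(0.5691331159058223), np.float64(-0.18536086959726644))
42.7 [ 0.5698 -0.1862  0.2147] 0.08530457007802733
jaw 4.39
forceps_mid spot 0.9 [ 29. 233.] [ 0.3276 -0.258 ]
  trace 0.86 [ 26. 225.] mean [ 0.3298 -0.254 ] dir 65.0 ends [ 0.2942 -0.3302] [ 0.3606 -0.188 ] w [-0.011  0.011] L 0.157
  trace 0.7 [305.  59.] mean [ 0.5757 -0.0792] dir 4.4 ends [ 0.4765 -0.0869] [ 0.6601 -0.0726] w [-0.011  0.01 ] L 0.184
spatula_mid spot 0.63 [288.  59.] [ 0.5668 -0.0813]
spatula_mid spot 0.39 [230. 398.] [ 0.5303 -0.4418]
  trace 0.65 [307.  60.] mean [ 0.5756 -0.0792] dir 4.3 ends [ 0.476  -0.0867] [ 0.6602 -0.0727] w [-0.01   0.011] L 0.185
bowl_mid 0.84 [0.548 0.151] 0.065 0.056
jar_mid 0.35 [0.543 0.148] 0.059 0.056
scissors_mid 0.83 [ 0.512 -0.445] 0.158 0.072
scissors_mid 0.66 [0.551 0.149] 0.064 0.061
tray 0.91 [ 0.567 -0.009] 0.313 0.254
```

```bash
python3 -c "
from workcell import r
print(r.job_done(), r.state()['t'])"
```

```text
the job is handed in; nothing more can be done
the job is handed in; nothing more can be done
```

The job is handed in, after about 43 s of the 120 s allowed. The order was forceps, probe, spatula, bowl, jar. Each was lowered until the wrist force showed contact, at most about 7 N, and then released.

**Instruments:** the last close-up measurements put all three within about 1–2 mm of their lane centres. Their directions were 4.1–4.8°, against about 4.4° for the tray, and all handles are on the robot's side.

**Bowl:** it measured about 29 mm clear of the red-clip end and level with the tray's middle.

**Jar:** it is about 30 mm clear of the other end, by calculation. That uses where I let go of it and the measured tray position. The network's silhouette fit on the jar was only fair (about 0.83), but it agreed to about 2 mm.

**Scissors:** they were where they started.

**Checks that failed or disagreed:**
- The final overhead camera check was of little use. It did not report the jar at its place, and its tray outline was stretched, probably because the arm was in the way.
- The overhead check also mislabelled the bowl once as the jar and once as the scissors.
- The last wrist camera frame missed the forceps and probe, so their figures come from the frame before I fetched the jar.
- My 16 picture views were used up before the jar was fetched, so I checked the jar by numbers only and did not look at it.

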